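Refill the two-bay bolt bin and raise its full flag

ROBOT

A 6-joint arm with a two-finger parallel gripper is mounted at the origin on a cart in front of the work surface, level with it; the furniture and walls round the work are solid. World frame = base frame: x ahead of the robot, y to its left, z up, the work surface at z = 0. Lengths are in m, angles in rad, forces in N, time in s.
With the tool pointing down it reaches from about 0.25 to 0.725 m from the base axis. Payload 4 kg.
Tool frame: the origin (TCP) lies at the very end of the fingers, on their centre line; the grasp point (between the pads) lies bot.grasp_offset behind it (bot.grasp_offset is the distance from the TCP to the grasp point, in m); z points along the fingers, y is the direction in which the jaws open and shut (so a half turn about z gives the same grasp; the last joint's range is limited). The gripper opens to 85 mm and grips with 20 to 120 N. Pads are 22 mm wide; open, the fingers measure 114 mm over their backs; the gripper's body (76 mm by 85 mm) begins 54 mm behind the grasp point. The pads swing forward as they close: fully open they stand 13 mm farther back than shut.
Start: joints at [1.124, 0.241, 0.005, 1.335, 0, 1.571], TCP at [0.216, 0.451, 0.231] pointing down, gripper open.
Joint ranges: [-2.72, 2.72], [-1.05, 1.87], [-1.09, 1.28], [-1.99, 2.15], [-1.42, 1.44], [-3.14, 3.14]. Speed limits (rad/s): [2.79, 2.79, 3.14, 3.14, 3.14, 3.14].

INTERFACE

Orientations are given as a unit quaternion [x, y, z, w].
In Python, from workcell import bot gives the robot as it stands. The module is installed in compiled form; this text tells all that it offers.
- The arm moves only by the shell command python3 -m jog 'ROWS' [OPENING]. ROWS is JSON, a list that holds one entry, the list of rows, each a list of 6 numbers: the shift along the tool's x, y, z in m, then the turn, a rotation vector about the tool's x, y, z in degrees. In form: [[[dx, dy, dz, wx, wy, wz], ...]]. A call has 1 to 12 rows; each row shifts and turns the pose as measured when the row begins, along the tool's axes as they then stand; what a row does not reach is not made up. A row lasts 1/8 s, in which the tool goes at most 62.5 mm and 10.7 degrees, less where a joint would pass 70% of its speed; a pose out of reach is approached as far as the arm can. A call is refused whole if a number of a shift passes 0.0625 or a number of a turn 10.7, either way. A call with a gripper value outside its range is refused whole. OPENING is the finger opening in m, from 0 to 0.0854, set as the call begins (- or left out, the last holds). The fingers move at their own pace and stop on an object; the grip force is fixed at half the most. Time passes only in rows, so rows that do not move let the fingers close. It gives the time, the measured TCP pose, the force and the opening at its end, in the units of the state.
- bot.get_obs(): the state, without advancing time (a new reading comes with each control period).
- bot.camera(name): name is "side" or "top" or "wrist"; returns a dict with "pixels" (420x560x3 uint8, red, green, blue), "fx", "fy", "cx", "cy" (pixels), "rvec" (rotation vector, rad) and "tvec" (3), from world to camera coordinates, as OpenCV has them. Camera axes: x right, y down, z forward; pixel columns grow to the right and rows downward; lengths in m; the calibration is good to about 2 mm. The wrist camera is an equidistant fisheye: a pixel r from the principal point sees the ray r / f radians off the axis. A picture is of the moment at which its call begins. There is no depth.
- bot.job_done(): hands the job in, once; it reports no verdict.
The state is a dict: "clock": time; "joint_pos": joint angles; "joint_vel": joint speeds; "tau": joint torques, N m; "eef_pos": TCP position; "tool_rot": TCP orientation; "ft_force": force on the tool from outside, world axes, zero at the start; "ft_torque": the same for the moment, N m; "grip_width": finger opening in m.
Only numpy, scipy, OpenCV 4.12 (cv2) and the standard library are available. Lean on these libraries where they do the work, as an engineer would, in place of code of your own. Each camera call takes 0.05 s, during which the arm holds its last target. There are 200 camera calls.

TASK

Refill the bolt bin: pull its stiff slide gate towards you just to the mark, with its rear edge over the partition so that the rear bay is open and the front bay stays covered, and put every loose bolt in the rear bay. Then push the gate fully home and, once it is shut, show that the bin is full by tipping the flat steel flag plate up against the leaning rest so that it stands there by itself on its short edge. Leave the other things on the bench alone.

Things in the scene. Friction and masses are not known exactly. Their poses are not given: they have to be found in the camera images.
- bin: fixed grey two-bay bolt bin, 172 (its x) x 102 (its y) x 48 mm high, under a sliding gate; origin under its centre on the worktop, x along the slide towards its rear end (away from the robot), z up. Walls 6 mm, floor 4 mm. A partition from x = 0 to +10 mm divides it. Low steel rails along both sides reach z = 58 mm; a small dark pin on each marks the partition (x = +5 mm)
- bay_mouth (a point): centre of the mouth of the bin's rear bay, the bolt bay, at bin x = +45 mm, 48 mm above the worktop; axes as the bin's. The bay is 70 mm (x) by 90 mm (y) inside and 44 mm deep. The front bay, on the partition's other side, stays covered
- gate (a joint): how far the gate is pulled out towards the bin's front (-x), m: 0 = home, shut; stop at 0.13. The gate is a 172 x 90 x 5 mm metal plate, top at z = 53 mm; its rear edge lies at bin x = 86 mm minus this value; at 0.081 it is level with the mark pins, over the middle of the partition. Stiff: about 8 N to slide either way; stays where it is left
- gate_handle (a point): centre of the gate's dark handle bar: 12 mm thick along the slide, 56 mm across it, 18 mm high, its top 76 mm above the worktop and its underside 5 mm above the gate; it can be pinched from above. At joint 0 it stands at bin x = -66 mm
- rest: fixed grey leaning rest for the flag plate; origin on the worktop at the middle of the foot of its face, x axis pointing back into the rest, z up. The face is 100 mm wide (y), 74 mm high and leans back 10 degrees (its top is farther in +x); all its other parts lie behind the face
- plate_center (a point): centre of the loose steel flag plate, 100 (its x) x 50 (its y) x 10 mm (its z), 0.32 kg, a small hole near each short edge; starts lying flat in front of the rest with a short edge facing it
- bolt1_center (a point): centre of a loose steel hex-head bolt lying on the worktop, 40 mm long (its y, head at -y), head 17 mm across and 7 mm thick, shank 10 mm thick, 30 g; grasp it across the shank; may be absent
- bolt2_center (a point): centre of a loose steel hex-head bolt lying on the worktop, 40 mm long (its y, head at -y), head 17 mm across and 7 mm thick, shank 10 mm thick, 30 g; grasp it across the shank; may be absent
- bolt3_center (a point): centre of a loose steel hex-head bolt lying on the worktop, 40 mm long (its y, head at -y), head 17 mm across and 7 mm thick, shank 10 mm thick, 30 g; grasp it across the shank; may be absent
- bolt4_center (a point): centre of a loose steel hex-head bolt lying on the worktop, 40 mm long (its y, head at -y), head 17 mm across and 7 mm thick, shank 10 mm thick, 30 g; grasp it across the shank; may be absent
- bolt5_center (a point): centre of a loose steel hex-head bolt lying on the worktop, 40 mm long (its y, head at -y), head 17 mm across and 7 mm thick, shank 10 mm thick, 30 g; grasp it across the shank; may be absent
- oil_bottle: bystander, to be left alone: plastic oil dropper bottle standing behind the bin, 38 mm across, 126 mm tall; origin under its centre
- grease_tub: bystander, to be left alone: low round tub with a lid, behind the leaning rest, 66 mm across, 42 mm tall; origin under its centre
Things that resemble listed ones, but are neither listed nor needed, are in the scene too. Leave any green look-alike of the part that bears bolt4_center alone.

How it is judged:
By the outcome, as a careful person would: the job done as asked, in the order asked, and still so for the second after the job is handed in, with the robot touching nothing.
Of bolt1, bolt2, bolt3, bolt4, bolt5 only 3 to 5 are there at a start; the rules pass over those that are not, and their reading is None.
At some moment in a run one of bolt1, bolt2, bolt3, bolt4, bolt5, flag_plate may be knocked a few centimetres aside while the robot is not near it.
Once in a run the grip may slacken for a moment while it holds something.
It also fails if it takes over 210 s, if anything falls off the work surface, if the arm or the gripper's body presses on something with over 40 N, if the wrist force passes 120 N, or if a joint passes its speed limit or range.

## Working session

There is one attempt and no reset: what is moved stays moved. The work goes in short steps, Python scripts to look and compute and a shell command to move; the robot and the scene stay as the last step left them, time stands still between calls to the robot, and variables do not carry over. Pictures are saved under pics/ and viewed, on a budget of 14 in all, crops included, one or two more only if the job needs it, and the job is handed in when it is done.

```bash
mkdir -p pics && ls && cat > h.py <<'E'
import numpy as np, cv2
from workcell import bot
from scipy.spatial.transform import Rotation as R
def snap(n,f):
    c=bot.camera(n); np.save('/tmp/'+f,c,allow_pickle=True)
    cv2.imwrite(f'pics/{f}.png',c['pixels'][:,:,::-1]); return c
def load(f): return np.load('/tmp/'+f+'.npy',allow_pickle=True).item()
def ray(c,u,v,fish=False):
    M=R.from_rotvec(np.ravel(c['rvec'])).as_matrix(); t=np.ravel(c['tvec'])
    x=(u-c['cx'])/c['fx']; y=(v-c['cy'])/c['fy']
    if fish:
        r=np.hypot(x,y); s=np.sin(r)/r if r>1e-9 else 1; d=np.array([x*s,y*s,np.cos(r)])
    else: d=np.array([x,y,1.])
    return -M.T@t, M.T@d
def onz(c,u,v,z,fish=False):
    o,d=ray(c,u,v,fish); return o+d*(z-o[2])/d[2]
def proj(c,p,fish=False):
    q=R.from_rotvec(np.ravel(c['rvec'])).as_matrix()@np.array(p)+np.ravel(c['tvec'])
    if fish:
        th=np.arctan2(np.hypot(q[0],q[1]),q[2]); n=np.hypot(q[0],q[1]); return c['cx']+c['fx']*th*q[0]/n, c['cy']+c['fy']*th*q[1]/n
    return c['cx']+c['fx']*q[0]/q[2], c['cy']+c['fy']*q[1]/q[2]
def st():
    o=bot.get_obs(); e=R.from_quat(o['tool_rot']).as_matrix()
    print('t%.2f'%o['clock'],'p',np.round(o['eef_pos'],4),'x',np.round(e[:,0],3),'z',np.round(e[:,2],3),'F',np.round(o['ft_force'],1),'w%.4f'%o['grip_width'],'j',np.round(o['joint_pos'],2))
def go(p,yaw=None):
    "shift in tool axes to world p; yaw = wanted angle (deg) of tool x axis in world; tool down"
    o=bot.get_obs(); e=R.from_quat(o['tool_rot']).as_matrix()
    print('d(mm)',np.round(e.T@(np.array(p)-o['eef_pos'])*1000,1))
    if yaw is not None:
        a=np.radians(yaw); X=np.array([np.cos(a),np.sin(a),0]); Z=np.array([0,0,-1.]); T=np.c_[X,np.cross(Z,X),Z]
        print('rotvec deg',np.round(np.degrees(R.from_matrix(e.T@T).as_rotvec()),1))
E
python3 - <<'E'
from h import *
print(bot.grasp_offset); st()
a=snap('top','top0');b=snap('side','side0')
for c in(a,b): o,d=ray(c,280,210); print(np.round(o,3),np.round(d,2),c['fx'])
E
```

```text
pics
0.0187
t0.00 p [0.2158 0.4503 0.2304] x [-0.902  0.432 -0.   ] z [-0.001 -0.002 -1.   ] F [-0.9 -0.4  0.4] w0.0855 j [ 1.12  0.24  0.    1.34 -0.    1.57]
[ 0.45  -0.261  0.904] [ 0.13  0.   -0.99] 437.16735474685015
[ 0.502 -0.981  0.538] [ 0.09  0.83 -0.55] 495.3368364364016
```

View pics/top0.png

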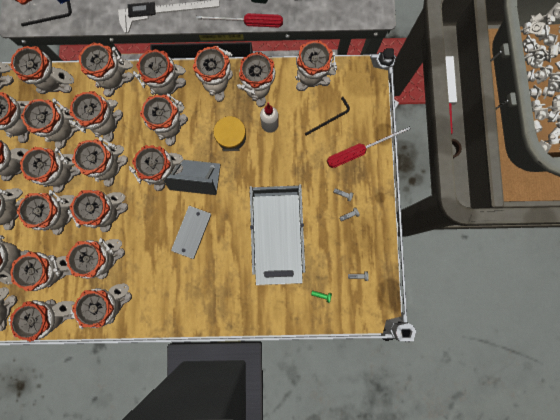

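View pics/side0.png

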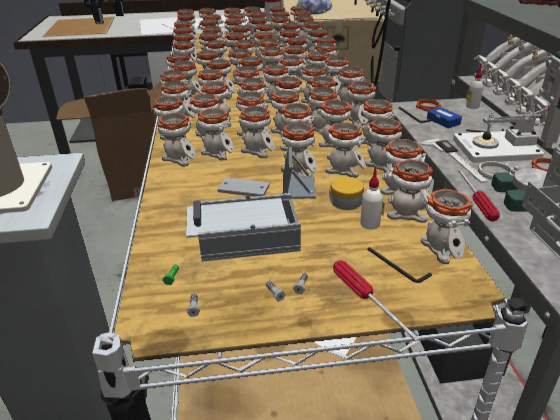

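Top view: grey bolts at (342,194), (349,214), (358,276). The green look-alike at (321,295) is to be left alone. The bin/gate is centred at about (277,235) with its handle at (278,273), the plate at (191,232) and the rest at (193,177). The screwdriver (350,155) and hex key (330,118) are bystanders. Next I measure these and check one close crop.

```bash
python3 - <<'E'
from h import *
c=load('top0'); im=c['pixels']; hsv=cv2.cvtColor(im,cv2.COLOR_RGB2HSV)
m=((hsv[:,:,1]<70)).astype(np.uint8)*255
m[:,380:]=0; m[:165]=0; m[335:]=0; m[:,:160]=0
n,l,s,ce=cv2.connectedComponentsWithStats(m)
for i in range(1,n):
    if s[i,4]<25: continue
    ys,xs=np.where(l==i); (u,v),wh,an=cv2.minAreaRect(np.c_[xs,ys].astype(np.float32))
    z=0.006 if s[i,4]<400 else 0.01
    P=np.array([onz(c,x,y,z)[:2] for x,y in zip(xs,ys)]); mu=P.mean(0); w,V=np.linalg.eigh(np.cov(P.T)); ax=V[:,1]
    q=(P-mu)@ax; sk=(q**3).mean(); mid=mu+ax*(q.max()+q.min())/2
    box=cv2.boxPoints(cv2.minAreaRect(P.astype(np.float32)))
    print(s[i],'mid',np.round(mid,3),'ax',np.round(np.degrees(np.arctan2(ax[1],ax[0])),0),'len %.3f'%np.ptp(q),'mu',np.round(mu,3), 'box' if s[i,4]>400 else '',np.round(box,3).tolist() if s[i,4]>400 else '')
a=cv2.resize(im[175:315,165:385],None,fx=3.6,fy=3.6,interpolation=cv2.INTER_CUBIC); cv2.imwrite('pics/crop1.png',a[:,:,::-1])
E
```

```text
[ 160  165   60   30 1463] mid [ 0.639 -0.073] ax 88.0 len 0.123 mu [ 0.639 -0.078] box [[0.6029999852180481, -0.1289999932050705], [0.6650000214576721, -0.13600000739097595], [0.6790000200271606, -0.017000000923871994], [0.6169999837875366, -0.008999999612569809]]
[ 250  184   55  101 5067] mid [ 0.519 -0.254] ax -179.0 len 0.203 mu [ 0.518 -0.254] box [[0.41600000858306885, -0.20100000500679016], [0.4189999997615814, -0.3100000023841858], [0.6209999918937683, -0.3059999942779541], [0.6190000176429749, -0.19699999690055847]]
[334 189  19  12  98] mid [ 0.601 -0.392] ax 66.0 len 0.040 mu [ 0.6   -0.394]  
[ 171  206   40   53 1190] mid [ 0.527 -0.077] ax 159.0 len 0.100 mu [ 0.526 -0.077] box [[0.47099998593330383, -0.0820000022649765], [0.5640000104904175, -0.11900000274181366], [0.5820000171661377, -0.07199999690055847], [0.48899999260902405, -0.035999998450279236]]
[340 208  19  13  98] mid [ 0.555 -0.403] ax 114.0 len 0.040 mu [ 0.556 -0.405]  
[348 272  20   9 111] mid [ 0.43  -0.416] ax 89.0 len 0.039 mu [ 0.43  -0.417]  
[305 333  75   2  88] mid [ 0.317 -0.38 ] ax 89.0 len 0.147 mu [ 0.317 -0.389]
```

View pics/crop1.png

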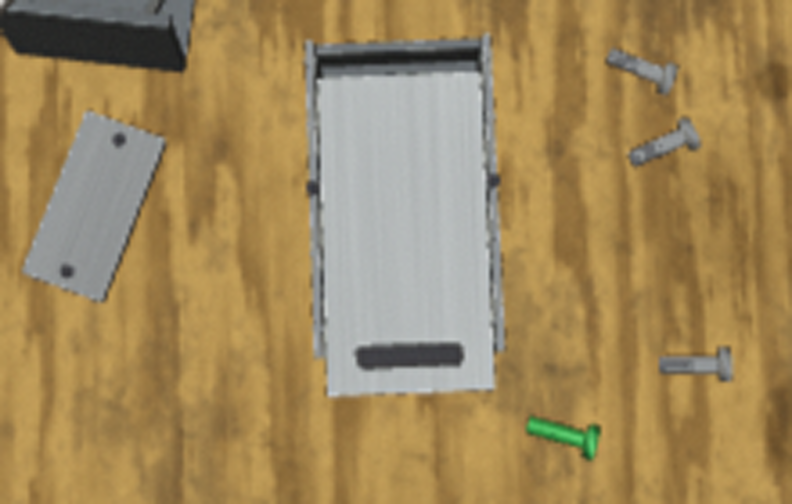

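The crop shows a gate already ajar: rear edge at (400,77), rear wall at y~50. Pins are at (313,187)/(493,180) and the handle at (410,355). There are three grey bolts with heads on the right, and a green decoy at (565,437).

```bash
python3 - <<'E'
from h import *
c=load('top0')
f=lambda x,y,z: onz(c,165+x/3.6-.5+.14,175+y/3.6-.5+.14,z)[:2]
pl,pr=f(313,187,.058),f(493,180,.058); h=f(410,355,.076)
rl,rr=f(318,80,.053),f(482,73,.053); fl,fr=f(328,396,.053),f(495,388,.053)
for n,p in dict(pl=pl,pr=pr,h=h,rl=rl,rr=rr,fl=fl,fr=fr).items(): print(n,np.round(p,4))
d=(rl+rr-fl-fr)/2; u=d/np.linalg.norm(d); print('gatelen',np.linalg.norm(d),'yaw',np.degrees(np.arctan2(u[1],u[0])), 'yawpins',np.degrees(np.arctan2(-(pl-pr)[0],(pl-pr)[1])))
O=(pl+pr)/2-u*.005; print('bin O',O,'handle x',(h-O)@u,'y',(h-O)@[-u[1],u[0]],'rear edge x',((rl+rr)/2-O)@u,'bay',O+u*.045)
# handle in the side view for a two-view check
st(); s=load('side0'); print('handle proj side',proj(s,[*h,.076]))
E
```

```text
pl [ 0.53   -0.2051]
pr [ 0.5319 -0.3023]
h [ 0.4396 -0.2559]
rl [ 0.5893 -0.2082]
rr [ 0.5914 -0.2981]
fl [ 0.4186 -0.2116]
fr [ 0.4211 -0.3007]
gatelen 0.17050411453650433 yaw 1.0214433950079802 yawpins 1.1125669353383614
bin O [ 0.52597538 -0.25382966] handle x -0.08635375242682292 y -0.0005216661807273273 rear edge x 0.06434881938289694 bay [ 0.57096823 -0.25302746]
t0.10 p [0.2158 0.4504 0.2305] x [-0.902  0.432  0.   ] z [-0.001 -0.002 -1.   ] F [ 0.2 -0.4 -0.4] w0.0855 j [1.12 0.24 0.   1.34 0.   1.57]
handle proj side (np.float64(196.40342634993928), np.float64(207.99241350870466))
```

```bash
python3 -m jog '[[[0,0,0,0,0,10.57],[0,0,0,0,0,10.57],[0,0,0,0,0,10.57],[0,0,0,0,0,10.57],[0,0,0,0,0,10.57],[0,0,0,0,0,10.57]]]' && python3 -m jog '[[[-0.059,0.0177,0,0,0,0],[-0.059,0.0177,0,0,0,0],[-0.059,0.0177,0,0,0,0],[-0.059,0.0177,0,0,0,0],[-0.059,0.0177,0,0,0,0],[-0.059,0.0177,0,0,0,0],[-0.059,0.0177,0.01,0,0,0],[-0.059,0.0177,0.01,0,0,0],[-0.059,0.0177,0.01,0,0,0],[-0.059,0.0177,0.01,0,0,0],[-0.059,0.0177,0.01,0,0,0],[-0.059,0.0177,0.01,0,0,0]]]'; python3 - <<'E'
from h import *
st(); go([.4396,-.2559,.15],91)
c=snap('wrist','w1'); print(c['cx'],c['cy'],c['fx'])
E
```

```text
clock: 0.85
eef_pos: [0.2148, 0.4483, 0.2271]
tool_rot: [0.709, 0.706, -0.005, 0.002]
ft_force: [0.7, 0.6, -0.3]
grip_width: 0.0853
clock: 2.35
eef_pos: [0.4261, -0.2655, 0.1713]
tool_rot: [0.706, 0.708, -0.003, 0.004]
ft_force: [1.7, 0.4, -0.0]
grip_width: 0.0852
t2.35 p [ 0.4261 -0.2655  0.1713] x [-0.003  1.    -0.01 ] z [ 0.001 -0.01  -1.   ] F [ 1.7  0.4 -0. ] w0.0852 j [-0.55  0.27 -0.11  1.18 -0.01  1.02]
d(mm) [ 9.8 13.5 21.3]
rotvec deg [ 0.   0.6 -0.8]
271.98660727046246 210.20603696596052 325.19226210127806
```

View pics/w1.png

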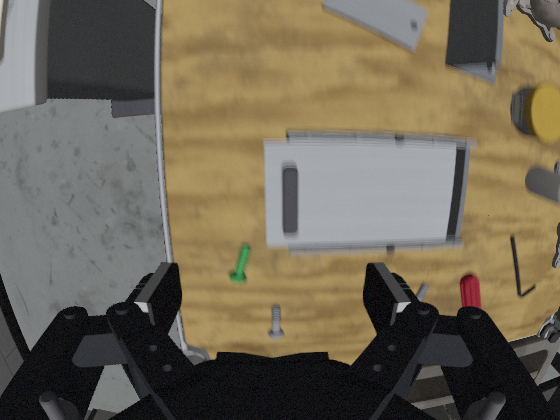

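The wrist view shows the handle at (290,200), the gate and rails behind it, and the green decoy at (240,265). A bolt lies at (276,320). I check the handle position with a fisheye ray.

```bash
python3 - <<'E'
from h import *
c=load('w1'); print('handle',onz(c,290,200,.076,True),'pins',onz(c,399,138,.058,True),onz(c,390,248,.058,True))
print('bolt',onz(c,276,321,.006,True))
go([.4396,-.2559,.0565],91)
E
```

```text
handle [ 0.43919962 -0.25636615  0.076     ] pins [ 0.52998432 -0.2074575   0.058     ] [ 0.53181355 -0.30517705  0.058     ]
bolt [ 0.43071422 -0.41976957  0.006     ]
d(mm) [ 18.2  11.6 112.5]
rotvec deg [ 0.   0.9 -1.1]
```

```bash
python3 -m jog '[[[0.0085,0.0125,0.03,0,0.9,-1.1],[0,0,0.02,0,0,0],[0,0,0,0,0,0]]]'; python3 - <<'E'
from h import *
st(); go([.4396,-.2559,.0565],91)
E
```

```text
clock: 2.78
eef_pos: [0.4396, -0.2662, 0.1154]
tool_rot: [0.703, 0.712, 0.0, -0.002]
ft_force: [-0.1, -0.0, 0.3]
grip_width: 0.0857
t2.77 p [ 0.4396 -0.2662  0.1154] x [-0.013  1.     0.003] z [-0.003  0.003 -1.   ] F [-0.1 -0.   0.3] w0.0857 j [-0.55  0.35 -0.16  1.07  0.    1.01]
d(mm) [10.1  0.4 58.9]
rotvec deg [-0.2 -0.2 -0.3]
```

```bash
python3 -m jog '[[[0.010,0.0005,0.02,0,0,-0.3],[0,0,0.02,0,0,0],[0,0,0.012,0,0,0],[0,0,0,0,0,0]]]'; python3 - <<'E'
from h import *
st(); go([.4396,-.2559,.0565],91)
E
```

```text
clock: 3.28
eef_pos: [0.4413, -0.2557, 0.0654]
tool_rot: [0.7, 0.714, 0.001, -0.0]
ft_force: [-0.6, -0.1, -0.6]
grip_width: 0.0853
t3.27 p [ 0.4413 -0.2557  0.0654] x [-0.019  1.     0.001] z [ 0.     0.001 -1.   ] F [-0.6 -0.1 -0.6] w0.0853 j [-0.53  0.4  -0.24  0.94  0.    1.03]
d(mm) [-0.2 -1.7  8.9]
rotvec deg [ 0.  -0.1  0.1]
```

```bash
python3 -m jog '[[[0,-0.0015,0.008,0,0,0],[0,0,0,0,0,0]]]' && python3 -m jog '[[[0,0,0,0,0,0],[0,0,0,0,0,0],[0,0,0,0,0,0],[0,0,0,0,0,0],[0,0,0,0,0,0],[0,0,0,0,0,0],[0,0,0,0,0,0],[0,0,0,0,0,0]]]' 0; python3 - <<'E'
from h import *
st()
E
```

```text
clock: 3.52
eef_pos: [0.4406, -0.2563, 0.0584]
tool_rot: [0.7, 0.714, 0.001, 0.001]
ft_force: [-0.0, -0.1, 0.3]
grip_width: 0.0852
clock: 4.53
eef_pos: [0.4405, -0.2569, 0.0597]
tool_rot: [0.701, 0.714, 0.0, 0.001]
ft_force: [-1.1, -0.4, 1.4]
grip_width: 0.0106
t4.53 p [ 0.4405 -0.2569  0.0597] x [-0.018  1.    -0.001] z [ 0.003 -0.001 -1.   ] F [-1.1 -0.4  1.4] w0.0106 j [-0.53  0.4  -0.25  0.92  0.    1.02]
```

```bash
python3 -m jog '[[[0,-0.01,0,0,0,0],[0,-0.01,0,0,0,0],[0,-0.01,0,0,0,0],[0,-0.01,0,0,0,0],[0,-0.01,0,0,0,0],[0,-0.008,0,0,0,0],[0,0,0,0,0,0]]]'; python3 - <<'E'
from h import *
st(); go([.3785,-.257,.0585],91)
E
```

```text
clock: 5.4
eef_pos: [0.3984, -0.2577, 0.0597]
tool_rot: [0.698, 0.716, 0.014, 0.013]
ft_force: [-1.8, -0.4, 3.4]
grip_width: 0.0105
t5.40 p [ 0.3984 -0.2577  0.0597] x [-0.025  1.     0.001] z [ 0.037  0.002 -0.999] F [-1.8 -0.4  3.4] w0.0105 j [-0.59  0.32 -0.37  0.85  0.02  0.96]
d(mm) [  1.1 -19.9   0.4]
rotvec deg [ 2.1 -0.   0.4]
```

```bash
python3 -m jog '[[[0,-0.01,0,1,0,0.2],[0,-0.01,0,1,0,0.2],[0,-0.006,0,0,0,0],[0,0,0,0,0,0]]]'; python3 - <<'E'
from h import *
st(); go([.3785,-.257,.0585],91)
E
```

```text
clock: 5.9
eef_pos: [0.3796, -0.258, 0.0597]
tool_rot: [0.7, 0.715, 0.007, 0.005]
ft_force: [-2.8, 0.8, 3.1]
grip_width: 0.0105
t5.90 p [ 0.3796 -0.258   0.0597] x [-0.021  1.     0.002] z [ 0.017  0.003 -1.   ] F [-2.8  0.8  3.1] w0.0105 j [-0.6   0.31 -0.39  0.86  0.01  0.94]
d(mm) [ 1.  -1.1  1.2]
rotvec deg [ 1.  -0.1  0.2]
```

```bash
python3 - <<'E'
from h import *
c=snap('wrist','w2'); t=snap('top','top2')
O=np.array([.526,-.254]);u=np.array([.9998,.0185]);v=np.array([-u[1],u[0]])
# brightness profile along slide, averaged, in bin x at z=.053, from wrist and top
for n,cc,fi in(('wrist',c,True),('top',t,False)):
    g=cv2.cvtColor(cc['pixels'],cv2.COLOR_RGB2GRAY); pr=[]
    for x in range(-10,22,2):
        pr.append(int(np.mean([g[int(round(q[1])),int(round(q[0]))] for y in range(-38,39,3) for q in [proj(cc,[*(O+u*x/1e3+v*y/1e3),.053],fi)]])))
    print(n,list(zip(range(-10,22,2),pr)))
a=c['pixels'][90:300,230:520]; b=t['pixels'][175:315,220:320]
cv2.imwrite('pics/crop2.png',np.hstack([cv2.resize(a,(540,400)),cv2.resize(b,(260,400))])[:,:,::-1])
E
```

```text
wrist [(-10, 178), (-8, 178), (-6, 178), (-4, 178), (-2, 178), (0, 178), (2, 178), (4, 179), (6, 105), (8, 103), (10, 105), (12, 105), (14, 104), (16, 103), (18, 105), (20, 104)]
top [(-10, 185), (-8, 185), (-6, 185), (-4, 185), (-2, 185), (0, 185), (2, 186), (4, 180), (6, 147), (8, 117), (10, 104), (12, 111), (14, 112), (16, 112), (18, 111), (20, 111)]
```

View pics/crop2.png

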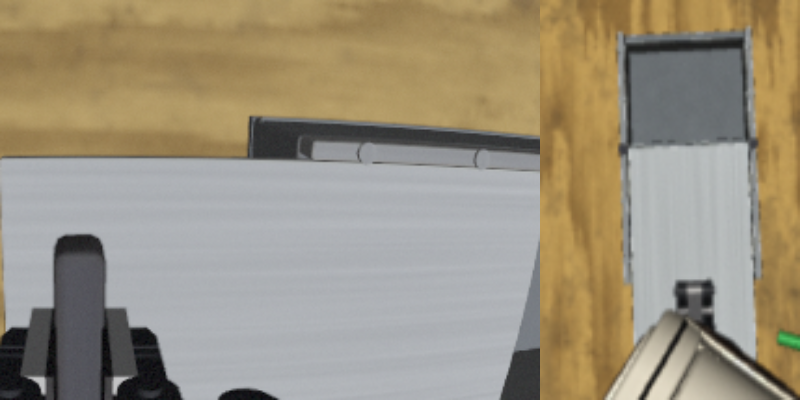

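The rear edge is at bin x≈5 mm in both views, level with the pins, and the rear bay is open. I release the gate and go for bolt 1.

```bash
python3 -m jog '[[[0,0,0,0,0,0],[0,0,0,0,0,0],[0,0,0,0,0,0],[0,0,0,0,0,0],[0,0,-0.02,0,0,0],[0,0,-0.04,0,0,0],[0,0,-0.04,0,0,0]]]' 0.05; python3 - <<'E'
from h import *
st(); go([.430,-.416,.1],89)
E
```

```text
clock: 6.88
eef_pos: [0.3751, -0.2567, 0.1585]
tool_rot: [0.7, 0.714, 0.006, 0.0]
ft_force: [-0.2, 1.2, -0.0]
grip_width: 0.05
t6.88 p [ 0.3751 -0.2567  0.1585] x [-0.021  1.     0.008] z [ 0.009  0.008 -1.   ] F [-0.2  1.2 -0. ] w0.0500 j [-0.61  0.2  -0.25  1.12  0.01  0.94]
d(mm) [-160.9   51.1   57.7]
rotvec deg [ 0.5 -0.5  2.2]
```

```bash
python3 -m jog '[[[-0.04,0.013,0.01,0.5,-0.5,2.2],[-0.04,0.013,0.01,0,0,0],[-0.04,0.013,0.01,0,0,0],[-0.04,0.013,0.01,0,0,0],[0,0,0,0,0,0]]]' 0.04; cat >> h.py <<'E'
def bolts(c,fish,dil=0):
    im=c['pixels']; hsv=cv2.cvtColor(im,cv2.COLOR_RGB2HSV); m=(hsv[:,:,1]<70).astype(np.uint8)*255
    n,l,s,ce=cv2.connectedComponentsWithStats(m); out=[]
    for i in range(1,n):
        if not 30<s[i,4]<2500: continue
        ys,xs=np.where(l==i); P=np.array([onz(c,x,y,.006,fish)[:2] for x,y in zip(xs,ys)])
        mu=P.mean(0)
        if not(.3<mu[0]<.75 and -.55<mu[1]<.1): continue
        w,V=np.linalg.eigh(np.cov(P.T)); ax=V[:,1]; q=(P-mu)@ax
        if (q**3).mean()>0 : pass
        mid=(q.max()+q.min())/2
        # head end: where the width is greater
        wd=lambda k: np.ptp(((P-mu)@V[:,0])[k]); A=wd(q>q.max()-.007); B=wd(q<q.min()+.007)
        if A>B: ax=-ax; mid=-mid     # ax points head -> tip
        if .028<np.ptp(q)<.056: out.append(mu+ax*mid); print('bolt mid',np.round(mu+ax*mid,4),'yaw',round(np.degrees(np.arctan2(ax[1],ax[0])),1),'len %.3f'%np.ptp(q),'w %.3f'%np.ptp((P-mu)@V[:,0]),'px',s[i][:4])
    return out
E
python3 - <<'E'
from h import *
st(); print('wrist');bolts(snap('wrist','w3'),True); print('top');bolts(snap('top','top3'),False)
E
```

```text
clock: 7.5
eef_pos: [0.4304, -0.4234, 0.1231]
tool_rot: [0.713, 0.701, 0.001, 0.006]
ft_force: [-0.7, 0.5, 0.4]
grip_width: 0.0401
t7.50 p [ 0.4304 -0.4234  0.1231] x [ 0.017  1.    -0.007] z [ 0.009 -0.007 -1.   ] F [-0.7  0.5  0.4] w0.0401 j [-0.78  0.5   0.1   1.16  0.    0.81]
wrist
bolt mid [ 0.7398 -0.2413] yaw 81.6 len 0.034 w 0.014 px [552  26   8  29]
bolt mid [ 0.7377 -0.336 ] yaw -63.6 len 0.043 w 0.009 px [550 104  10  38]
bolt mid [ 0.6007 -0.3915] yaw 69.5 len 0.041 w 0.021 px [442 147  28  45]
bolt mid [ 0.5555 -0.4036] yaw 115.0 len 0.045 w 0.019 px [402 156  28  48]
bolt mid [ 0.4295 -0.4169] yaw 90.1 len 0.043 w 0.019 px [259 171  24  51]
top
bolt mid [ 0.7039 -0.1667] yaw -73.2 len 0.049 w 0.016 px [222 140  23  11]
bolt mid [0.6507 0.043 ] yaw -145.7 len 0.042 w 0.009 px [129 166  12  17]
bolt mid [ 0.6006 -0.392 ] yaw 66.4 len 0.040 w 0.017 px [334 189  19  12]
bolt mid [ 0.5553 -0.4027] yaw 113.6 len 0.040 w 0.017 px [340 208  19  13]
```

```bash
python3 -m jog '[[[0.009,-0.0005,0.04,-0.4,-0.5,-1],[0,0,0.04,0,0,0],[0,0,0,0,0,0]]]' 0.04; python3 - <<'E'
from h import *
st(); go([.4298,-.413,.003],90)
E
```

```text
clock: 7.98
eef_pos: [0.431, -0.4102, 0.0455]
tool_rot: [0.705, 0.709, 0.001, 0.012]
ft_force: [-1.0, 0.5, -0.1]
grip_width: 0.04
t7.97 p [ 0.431  -0.4102  0.0455] x [-0.005  1.    -0.016] z [ 0.018 -0.016 -1.   ] F [-1.   0.5 -0.1] w0.0400 j [-0.76  0.55 -0.05  0.95  0.    0.8 ]
d(mm) [-2.1 -2.  42.5]
rotvec deg [1.1 0.9 0.3]
```

```bash
python3 -m jog '[[[-0.002,-0.002,0.02,1.1,0.9,0.3],[0,0,0.017,0,0,0],[0,0,0,0,0,0]]]' 0.04; python3 - <<'E'
from h import *
st(); go([.4298,-.413,.003],90)
E
```

```text
clock: 8.35
eef_pos: [0.4317, -0.4127, 0.0134]
tool_rot: [0.706, 0.708, -0.0, 0.003]
ft_force: [-0.9, -0.2, -0.3]
grip_width: 0.0402
t8.35 p [ 0.4317 -0.4127  0.0134] x [-0.002  1.    -0.005] z [ 0.004 -0.005 -1.   ] F [-0.9 -0.2 -0.3] w0.0402 j [-0.76  0.6  -0.05  0.92 -0.    0.81]
d(mm) [-0.2 -1.9 10.4]
rotvec deg [0.2 0.3 0.1]
```

```bash
python3 -m jog '[[[0,-0.002,0.01,0,0,0],[0,0,0,0,0,0]]]' 0.04 && python3 -m jog '[[[0,0,0,0,0,0],[0,0,0,0,0,0],[0,0,0,0,0,0],[0,0,0,0,0,0],[0,0,0,0,0,0]]]' 0 && python3 -m jog '[[[0,0,-0.03,0,0,0],[0,0,-0.04,0,0,0],[0,0,-0.04,0,0,0],[0,0,0,0,0,0]]]'; python3 - <<'E'
from h import *
st(); go([.571,-.240,.12],91)
E
```

```text
clock: 8.6
eef_pos: [0.4305, -0.4134, 0.0049]
tool_rot: [0.706, 0.708, -0.0, 0.005]
ft_force: [-0.0, 0.5, -0.4]
grip_width: 0.0401
clock: 9.22
eef_pos: [0.4311, -0.414, 0.0061]
tool_rot: [0.706, 0.708, -0.0, 0.006]
ft_force: [0.1, -0.1, -0.7]
grip_width: 0.0077
clock: 9.72
eef_pos: [0.4296, -0.4125, 0.1179]
tool_rot: [0.706, 0.708, -0.0, 0.004]
ft_force: [0.2, 0.2, 0.1]
grip_width: 0.0078
t9.72 p [ 0.4296 -0.4125  0.1179] x [-0.002  1.    -0.007] z [ 0.006 -0.007 -1.   ] F [0.2 0.2 0.1] w0.0078 j [-0.76  0.49  0.07  1.14 -0.    0.8 ]
d(mm) [172.2 141.8  -2.4]
rotvec deg [ 0.3  0.4 -0.9]
```

```bash
python3 -m jog '[[[0.043,0.0355,0,0,0,0],[0.043,0.0355,0,0,0,-0.9],[0.043,0.0355,0,0,0,0],[0.04,0.033,0,0,0,0],[0,0,0,0,0,0]]]'; python3 - <<'E'
from h import *
st(); go([.571,-.240,.035],91)
E
```

```text
clock: 10.35
eef_pos: [0.5689, -0.238, 0.1121]
tool_rot: [0.702, 0.712, -0.001, 0.002]
ft_force: [-0.5, -1.2, -1.1]
grip_width: 0.0077
t10.35 p [ 0.5689 -0.238   0.1121] x [-0.014  1.    -0.004] z [ 0.001 -0.004 -1.   ] F [-0.5 -1.2 -1.1] w0.0077 j [-0.39  0.54  0.13  1.16 -0.    1.16]
d(mm) [-1.7  2.  77.1]
rotvec deg [ 0.   0.3 -0.2]
```

```bash
python3 -m jog '[[[-0.0015,0.002,0.03,0,0,0],[0,0,0.03,0,0,0],[0,0,0.019,0,0,0],[0,0,0,0,0,0]]]' && python3 -m jog '[[[0,0,0,0,0,0],[0,0,0,0,0,0],[0,0,0,0,0,0],[0,0,-0.03,0,0,0],[0,0,-0.04,0,0,0],[0,0,-0.02,0,0,0]]]' 0.03 && python3 -m jog '[[[-0.055,-0.006,0,0,0,0],[-0.053,-0.006,0,0,0,0],[-0.053,-0.006,0,0,0,0],[0,0,0,0,0,-7.7],[0,0,0,0,0,-7.7],[0,0,0,0,0,-7.7],[0,0,0,0,0,0]]]' 0.04; python3 - <<'E'
from h import *
st(); print('wrist');bolts(snap('wrist','w4'),True); print('top');bolts(snap('top','top4'),False); go([.554,-.4,.02],114)
E
```

```text
clock: 10.85
eef_pos: [0.567, -0.2407, 0.027]
tool_rot: [0.702, 0.712, -0.003, -0.001]
ft_force: [0.5, 0.3, -0.0]
grip_width: 0.0077
clock: 11.6
eef_pos: [0.5673, -0.2417, 0.1213]
tool_rot: [0.703, 0.711, -0.003, -0.0]
ft_force: [-0.7, -1.1, -0.0]
grip_width: 0.0297
clock: 12.48
eef_pos: [0.5553, -0.4104, 0.1323]
tool_rot: [0.541, 0.841, -0.003, 0.008]
ft_force: [0.1, -0.5, -0.0]
grip_width: 0.04
t12.47 p [ 0.5553 -0.4104  0.1323] x [-0.415  0.91  -0.017] z [ 0.011 -0.014 -1.   ] F [ 0.1 -0.5 -0. ] w0.0400 j [-0.63  0.66  0.4   1.29 -0.01  0.51]
wrist
bolt mid [ 0.5546 -0.4035] yaw 112.5 len 0.043 w 0.019 px [263 168  23  49]
bolt mid [ 0.5999 -0.3919] yaw 67.1 len 0.041 w 0.020 px [304 184  45  41]
top
bolt mid [ 0.704  -0.1673] yaw -72.0 len 0.048 w 0.015 px [223 140  22  11]
bolt mid [0.6507 0.043 ] yaw -145.7 len 0.042 w 0.009 px [129 166  12  17]
d(mm) [ 11.9   2.6 112.1]
rotvec deg [0.2 1.  0.5]
```

```bash
python3 -m jog '[[[0.01,0.001,0.04,0.2,1,0.5],[0,0,0.035,0,0,0],[0,0,0.01,0,0,0],[0,0,0,0,0,0]]]' 0.03; python3 - <<'E'
from h import *
st(); go([.553,-.400,.003],113)
E
```

```text
clock: 13.08
eef_pos: [0.5545, -0.4016, 0.0482]
tool_rot: [0.547, 0.837, 0.0, 0.002]
ft_force: [0.2, -0.4, 0.8]
grip_width: 0.03
t13.07 p [ 0.5545 -0.4016  0.0482] x [-0.402  0.916 -0.004] z [ 0.004 -0.002 -1.   ] F [ 0.2 -0.4  0.8] w0.0300 j [-0.63  0.72  0.28  1.13  0.    0.53]
d(mm) [ 2.3 -0.9 45.2]
rotvec deg [0.2 0.2 0.7]
```

```bash
python3 -m jog '[[[0.002,-0.001,0.025,0,0,0.7],[0,0,0.015,0,0,0],[0,0,0,0,0,0]]]'; python3 - <<'E'
from h import *
st(); go([.553,-.400,.003],113)
E
```

```text
clock: 13.45
eef_pos: [0.5561, -0.4024, 0.0125]
tool_rot: [0.552, 0.834, 0.0, 0.007]
ft_force: [-0.6, -0.1, -0.1]
grip_width: 0.0302
t13.45 p [ 0.5561 -0.4024  0.0125] x [-0.39   0.921 -0.011] z [ 0.011 -0.007 -1.   ] F [-0.6 -0.1 -0.1] w0.0302 j [-0.63  0.75  0.24  1.05  0.    0.54]
d(mm) [ 3.5 -2.   9.4]
rotvec deg [ 0.4  0.6 -0. ]
```

```bash
python3 -m jog '[[[0.003,-0.002,0.009,0.4,0.6,0],[0,0,0,0,0,0]]]' && python3 -m jog '[[[0,0,0,0,0,0],[0,0,0,0,0,0],[0,0,0,0,0,0],[0,0,0,0,0,0],[0,0,0,0,0,0]]]' 0 && python3 -m jog '[[[0,0,-0.03,0,0,0],[0,0,-0.04,0,0,0],[0,0,-0.04,0,0,0],[0,0,0,0,0,7.4],[0,0,0,0,0,7.4],[0,0,0,0,0,7.4],[0,0,0,0,0,0]]]'; python3 - <<'E'
from h import *
st(); go([.571,-.262,.12],91)
E
```

```text
clock: 13.7
eef_pos: [0.5542, -0.4013, 0.0051]
tool_rot: [0.552, 0.834, -0.0, 0.002]
ft_force: [0.0, 0.6, -0.6]
grip_width: 0.0299
clock: 14.32
eef_pos: [0.555, -0.4019, 0.0065]
tool_rot: [0.552, 0.834, -0.0, 0.003]
ft_force: [0.7, 0.3, -0.1]
grip_width: 0.0074
clock: 15.2
eef_pos: [0.554, -0.4012, 0.1194]
tool_rot: [0.706, 0.708, 0.0, 0.002]
ft_force: [0.6, -0.5, -0.2]
grip_width: 0.0075
t15.20 p [ 0.554  -0.4012  0.1194] x [-0.002  1.    -0.002] z [ 0.003 -0.002 -1.   ] F [ 0.6 -0.5 -0.2] w0.0075 j [-0.63  0.67  0.38  1.28 -0.    0.94]
d(mm) [139.2  17.3  -0.8]
rotvec deg [ 0.2  0.1 -0.9]
```

```bash
python3 -m jog '[[[0.047,0.006,0,0,0,-0.9],[0.047,0.006,0,0,0,0],[0.046,0.007,0,0,0,0],[0,0,0,0,0,0]]]' ; python3 - <<'E'
from h import *
st(); go([.571,-.262,.03],91)
E
```

```text
clock: 15.7
eef_pos: [0.571, -0.2583, 0.1182]
tool_rot: [0.698, 0.716, 0.0, 0.002]
ft_force: [0.1, 0.5, -0.0]
grip_width: 0.0074
t15.70 p [ 0.571  -0.2583  0.1182] x [-0.025  1.    -0.002] z [ 0.003 -0.002 -1.   ] F [ 0.1  0.5 -0. ] w0.0074 j [-0.42  0.55  0.17  1.19 -0.    1.12]
d(mm) [-3.5 -0.4 88.2]
rotvec deg [0.2 0.1 0.4]
```

```bash
python3 -m jog '[[[-0.0035,0,0.03,0,0,0],[0,0,0.03,0,0,0],[0,0,0.025,0,0,0],[0,0,0,0,0,0]]]' && python3 -m jog '[[[0,0,0,0,0,0],[0,0,0,0,0,0],[0,0,0,0,0,0],[0,0,-0.03,0,0,0],[0,0,-0.04,0,0,0],[0,0,-0.02,0,0,0]]]' 0.03 && python3 -m jog '[[[-0.042,0.01,0,0,0,0],[-0.042,0.01,0,0,0,0],[-0.042,0.01,0,0,0,0],[0,0,0,0,0,8],[0,0,0,0,0,8],[0,0,0,0,0,8],[0,0,0,0,0,0]]]' 0.04; python3 - <<'E'
from h import *
st(); print('wrist');bolts(snap('wrist','w5'),True); print('top');bolts(snap('top','top5'),False); go([.602,-.389,.02],67)
E
```

```text
clock: 16.2
eef_pos: [0.5723, -0.2647, 0.0322]
tool_rot: [0.696, 0.718, 0.0, 0.004]
ft_force: [-0.7, -0.6, -0.8]
grip_width: 0.0077
clock: 16.95
eef_pos: [0.5728, -0.2659, 0.1281]
tool_rot: [0.696, 0.718, 0.001, 0.006]
ft_force: [0.4, -0.6, -0.5]
grip_width: 0.0301
clock: 17.82
eef_pos: [0.6117, -0.3966, 0.1396]
tool_rot: [0.832, 0.554, 0.006, 0.013]
ft_force: [0.4, -0.2, 0.4]
grip_width: 0.0397
t17.82 p [ 0.6117 -0.3966  0.1396] x [ 0.386  0.923 -0.005] z [ 0.024 -0.016 -1.   ] F [ 0.4 -0.2  0.4] w0.0397 j [-0.58  0.74  0.56  1.36 -0.    1.39]
wrist
bolt mid [ 0.5985 -0.3929] yaw 65.1 len 0.043 w 0.020 px [242 177  23  48]
top
bolt mid [ 0.7039 -0.1667] yaw -73.2 len 0.049 w 0.016 px [222 140  23  11]
bolt mid [0.6507 0.043 ] yaw -145.7 len 0.042 w 0.009 px [129 166  12  17]
d(mm) [  3.7 -15.1 119.1]
rotvec deg [1.6 0.3 0.4]
```

```bash
python3 -m jog '[[[0.003,-0.012,0.04,1.6,0.3,1],[0,0,0.04,0,0,0],[0,0,0.01,0,0,0],[0,0,0,0,0,0]]]' 0.03; python3 - <<'E'
from h import *
st(); go([.6005,-.389,.003],66)
E
```

```text
clock: 18.42
eef_pos: [0.6046, -0.3901, 0.0509]
tool_rot: [0.835, 0.55, 0.001, 0.002]
ft_force: [-0.1, -0.4, 0.2]
grip_width: 0.03
t18.43 p [ 0.6046 -0.3901  0.0509] x [ 0.395  0.919 -0.001] z [ 0.004 -0.003 -1.   ] F [-0.1 -0.4  0.2] w0.0300 j [-0.57  0.79  0.42  1.2   0.    1.4 ]
d(mm) [-0.5 -4.4 47.8]
rotvec deg [0.3 0.  0.7]
```

```bash
python3 -m jog '[[[0,-0.0045,0.025,0.3,0,0.7],[0,0,0.015,0,0,0],[0,0,0,0,0,0]]]'; python3 - <<'E'
from h import *
st(); go([.6005,-.389,.003],66)
E
```

```text
clock: 18.8
eef_pos: [0.6041, -0.3906, 0.016]
tool_rot: [0.838, 0.545, 0.002, 0.004]
ft_force: [-0.3, -0.0, -0.1]
grip_width: 0.0301
t18.80 p [ 0.6041 -0.3906  0.016 ] x [ 0.405  0.914 -0.002] z [ 0.008 -0.006 -1.   ] F [-0.3 -0.  -0.1] w0.0301 j [-0.57  0.81  0.37  1.12 -0.    1.41]
d(mm) [ 0.  -4.  12.9]
rotvec deg [0.5 0.1 0.1]
```

```bash
python3 -m jog '[[[0,-0.004,0.008,0.5,0,0],[0,-0.0005,0.004,0,0,0],[0,0,0,0,0,0]]]' && python3 -m jog '[[[0,0,0,0,0,0],[0,0,0,0,0,0],[0,0,0,0,0,0],[0,0,0,0,0,0],[0,0,0,0,0,0]]]' 0 && python3 -m jog '[[[0,0,-0.03,0,0,0],[0,0,-0.04,0,0,0],[0,0,-0.04,0,0,0],[0,0,0,0,0,-8.3],[0,0,0,0,0,-8.3],[0,0,0,0,0,-8.3],[0,0,0,0,0,0]]]'; python3 - <<'E'
from h import *
st(); go([.571,-.25,.12],91)
E
```

```text
clock: 19.18
eef_pos: [0.6016, -0.3898, 0.0063]
tool_rot: [0.838, 0.546, 0.0, 0.003]
ft_force: [0.0, -0.2, 0.2]
grip_width: 0.03
clock: 19.8
eef_pos: [0.6019, -0.3901, 0.007]
tool_rot: [0.838, 0.546, 0.0, 0.003]
ft_force: [0.4, 0.9, -0.0]
grip_width: 0.0076
clock: 20.68
eef_pos: [0.6011, -0.3893, 0.12]
tool_rot: [0.696, 0.718, -0.001, 0.003]
ft_force: [0.4, 0.4, -0.3]
grip_width: 0.0075
t20.68 p [ 0.6011 -0.3893  0.12  ] x [-0.03   1.    -0.005] z [ 0.003 -0.004 -1.   ] F [ 0.4  0.4 -0.3] w0.0075 j [-0.57  0.74  0.51  1.34 -0.    0.97]
d(mm) [140.1 -25.9  -0.7]
rotvec deg [0.2 0.3 0.7]
```

```bash
python3 -m jog '[[[0.047,-0.0085,0,0,0,0.7],[0.047,-0.009,0,0,0,0],[0.045,-0.0085,0,0,0,0],[0,0,0,0,0,0]]]' ; python3 - <<'E'
from h import *
st(); go([.571,-.25,.032],91)
E
```

```text
clock: 21.18
eef_pos: [0.571, -0.2478, 0.1173]
tool_rot: [0.705, 0.709, -0.001, 0.002]
ft_force: [0.9, -0.4, -0.6]
grip_width: 0.0072
t21.18 p [ 0.571  -0.2478  0.1173] x [-0.005  1.    -0.004] z [ 0.002 -0.004 -1.   ] F [ 0.9 -0.4 -0.6] w0.0072 j [-0.41  0.54  0.16  1.18 -0.    1.16]
d(mm) [-1.9 -0.1 85.3]
rotvec deg [ 0.1  0.2 -0.7]
```

```bash
python3 -m jog '[[[-0.002,0,0.03,0,0,0],[0,0,0.03,0,0,0],[0,0,0.02,0,0,0],[0,0,0,0,0,0]]]' && python3 -m jog '[[[0,0,0,0,0,0],[0,0,0,0,0,0],[0,0,0,0,0,0],[0,0,-0.04,0,0,0],[0,0,-0.04,0,0,0],[0,0,-0.04,0,0,0]]]' 0.03 && python3 -m jog '[[[0,-0.05,0,0,0,0],[0,-0.05,0,0,0,0],[0,-0.05,0,0,0,0],[0,-0.035,0,0,0,0],[0,0,0,0,0,0]]]' 0.05; python3 - <<'E'
from h import *
st(); c=snap('wrist','w6'); t=snap('top','top6'); print('wrist');bolts(c,True); go([.3785,-.257,.0585],91)
b=t['pixels'][175:315,165:385]
cv2.imwrite('pics/crop6.png',np.hstack([cv2.resize(c['pixels'],(400,300)),cv2.resize(b,(400,300))])[:,:,::-1])
E
```

```text
clock: 21.68
eef_pos: [0.5745, -0.2533, 0.0378]
tool_rot: [0.708, 0.706, 0.0, 0.006]
ft_force: [-0.3, 0.1, -0.0]
grip_width: 0.0075
clock: 22.42
eef_pos: [0.5719, -0.2528, 0.16]
tool_rot: [0.71, 0.705, -0.001, 0.004]
ft_force: [1.3, -0.2, 1.0]
grip_width: 0.0301
clock: 23.05
eef_pos: [0.387, -0.2536, 0.1659]
tool_rot: [0.709, 0.705, 0.002, 0.013]
ft_force: [0.9, -0.4, -0.0]
grip_width: 0.05
t23.05 p [ 0.387  -0.2536  0.1659] x [ 0.007  1.    -0.016] z [ 0.021 -0.016 -1.   ] F [ 0.9 -0.4 -0. ] w0.0500 j [-0.58  0.19 -0.24  1.12 -0.    1.  ]
wrist
d(mm) [ -1.  -13.7 107.4]
rotvec deg [ 1.3  1.  -1.3]
```

View pics/crop6.png

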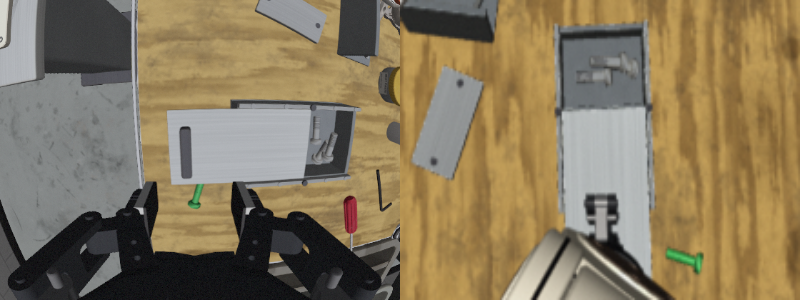

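All three bolts lie low in the rear bay (crop at (600,70)) and none remains on the bench. The plate has not moved. Next I grip the handle and push the gate home.

```bash
python3 -m jog '[[[0.002,-0.007,0.04,1.3,1,-1.3],[0,0,0.03,0,0,0],[0,0,0,0,0,0]]]' 0.06; python3 - <<'E'
from h import *
st(); go([.3792,-.2575,.0585],91)
E
```

```text
clock: 23.52
eef_pos: [0.3893, -0.2546, 0.0962]
tool_rot: [0.7, 0.714, 0.001, 0.003]
ft_force: [0.1, -0.2, 0.6]
grip_width: 0.0598
t23.52 p [ 0.3893 -0.2546  0.0962] x [-0.021  1.    -0.003] z [ 0.007 -0.003 -1.   ] F [ 0.1 -0.2  0.6] w0.0598 j [-0.58  0.28 -0.32  0.96  0.    0.97]
d(mm) [ -2.5 -10.4  37.6]
rotvec deg [0.4 0.2 0.2]
```

```bash
python3 -m jog '[[[-0.0025,-0.01,0.01,0.4,0.2,0.2],[0,-0.001,0.005,0,0,0],[0,0,0,0,0,0]]]' 0.06; python3 - <<'E'
from h import *
st(); go([.3792,-.2575,.0585],91)
E
```

```text
clock: 23.9
eef_pos: [0.3805, -0.2588, 0.0825]
tool_rot: [0.701, 0.714, 0.0, 0.002]
ft_force: [0.1, 0.1, 0.1]
grip_width: 0.0603
t23.90 p [ 0.3805 -0.2588  0.0825] x [-0.018  1.    -0.002] z [ 0.003 -0.002 -1.   ] F [0.1 0.1 0.1] w0.0603 j [-0.6   0.29 -0.35  0.93 -0.    0.96]
d(mm) [ 1.3 -1.4 24. ]
rotvec deg [0.2 0.1 0.1]
```

```bash
python3 -m jog '[[[0.001,-0.001,0.012,0,0,0],[0,0,0.011,0,0,0],[0,0,0,0,0,0]]]' && python3 -m jog '[[[0,0,0,0,0,0],[0,0,0,0,0,0],[0,0,0,0,0,0],[0,0,0,0,0,0],[0,0,0,0,0,0],[0,0,0,0,0,0]]]' 0 && python3 -m jog '[[[0,0.01,0,0,0,0],[0,0.01,0,0,0,0],[0,0.01,0,0,0,0],[0,0.01,0,-0.5,0,0],[0,0.01,0,-0.5,0,0],[0,0.01,0,-0.5,0,0],[0,0,0,0,0,0]]]'; python3 - <<'E'
from h import *
st(); go([.460,-.2555,.0585],91)
E
```

```text
clock: 24.28
eef_pos: [0.3801, -0.2581, 0.0587]
tool_rot: [0.701, 0.714, 0.001, 0.003]
ft_force: [-0.3, 0.1, -0.4]
grip_width: 0.0603
clock: 25.02
eef_pos: [0.3801, -0.2582, 0.0591]
tool_rot: [0.701, 0.714, 0.0, 0.003]
ft_force: [-0.6, 0.5, -0.9]
grip_width: 0.0103
clock: 25.9
eef_pos: [0.426, -0.2573, 0.0591]
tool_rot: [0.702, 0.712, -0.002, 0.002]
ft_force: [3.1, 0.8, -4.3]
grip_width: 0.0107
t25.90 p [ 0.426  -0.2573  0.0591] x [-0.014  1.    -0.006] z [-0.    -0.006 -1.   ] F [ 3.1  0.8 -4.3] w0.0107 j [-0.54  0.38 -0.28  0.9  -0.01  1.02]
d(mm) [ 1.3 34.   0.6]
rotvec deg [-0.   0.3 -0.2]
```

```bash
python3 -m jog '[[[0,0.01,0,0,0.3,0],[0,0.01,0,-0.4,0,0],[0,0.01,0,-0.4,0,0],[0,0.008,0,-0.4,0,0],[0,0,0,0,0,0]]]'; python3 -m jog '[[[0,0.006,0,0,0,0],[0,0,0,0,0,0]]]';  python3 -m jog '[[[0,0.005,0,0,0,0],[0,0,0,0,0,0]]]'; python3 - <<'E'
from h import *
st(); go([.460,-.2555,.0585],91)
E
```

```text
clock: 26.52
eef_pos: [0.4553, -0.2567, 0.0591]
tool_rot: [0.703, 0.712, -0.0, 0.001]
ft_force: [3.1, -0.2, -1.9]
grip_width: 0.0105
clock: 26.78
eef_pos: [0.4592, -0.2566, 0.0591]
tool_rot: [0.703, 0.711, -0.002, -0.001]
ft_force: [-1.0, -1.7, -0.2]
grip_width: 0.0106
clock: 27.02
eef_pos: [0.4591, -0.2566, 0.0592]
tool_rot: [0.703, 0.711, -0.006, -0.004]
ft_force: [1.8, 0.9, -2.7]
grip_width: 0.0105
t27.02 p [ 0.4591 -0.2566  0.0592] x [-0.011  1.    -0.002] z [-0.015 -0.002 -1.   ] F [ 1.8  0.9 -2.7] w0.0105 j [-0.5   0.44 -0.19  0.95 -0.01  1.06]
d(mm) [1.1 0.9 0.6]
rotvec deg [-0.8  0.1 -0.4]
```

```bash
python3 -m jog '[[[0,0.01,0,-0.8,0,0],[0,0.01,0,0,0,0]]]'; python3 -m jog '[[[0,0,0,0,0,0],[0,0,0,0,0,0],[0,0,0,0,0,0],[0,0,0,0,0,0],[0,0,-0.03,0,0,0],[0,0,-0.05,0,0,0],[0,0,-0.05,0,0,0],[0,0,0,0,0,0]]]' 0.05; python3 - <<'E'
from h import *
st(); c=snap('wrist','w7'); t=snap('top','top7'); print('handle', end=' ')
m=cv2.cvtColor(c['pixels'],cv2.COLOR_RGB2GRAY)
O=np.array([.526,-.254]);u=np.array([.9998,.0185]);v=np.array([-u[1],u[0]])
for n,cc,fi in(('wrist',c,True),('top',t,False)):
    g=cv2.cvtColor(cc['pixels'],cv2.COLOR_RGB2GRAY)
    print(n,[(x,int(np.mean([g[int(round(q[1])),int(round(q[0]))] for y in range(-38,39,3) for q in [proj(cc,[*(O+u*x/1e3+v*y/1e3),.053],fi)]]))) for x in range(70,100,2)])
b=t['pixels'][130:270,140:360]; a=c['pixels']
cv2.imwrite('pics/crop7.png',np.hstack([cv2.resize(a,(400,300)),cv2.resize(b,(400,300))])[:,:,::-1])
E
```

```text
clock: 27.28
eef_pos: [0.4592, -0.2566, 0.059]
tool_rot: [0.705, 0.709, -0.016, -0.012]
ft_force: [-29.6, -2.4, 24.9]
grip_width: 0.0106
clock: 28.28
eef_pos: [0.4678, -0.2554, 0.1915]
tool_rot: [0.705, 0.709, -0.014, -0.011]
ft_force: [0.4, -0.4, 0.1]
grip_width: 0.0497
t28.27 p [ 0.4678 -0.2554  0.1915] x [-0.006  1.    -0.004] z [-0.036 -0.004 -0.999] F [ 0.4 -0.4  0.1] w0.0497 j [-0.49  0.35  0.05  1.3  -0.02  1.08]
handle wrist [(70, 175), (72, 175), (74, 176), (76, 175), (78, 176), (80, 176), (82, 176), (84, 161), (86, 141), (88, 140), (90, 140), (92, 139), (94, 138), (96, 137), (98, 137)]
top [(70, 210), (72, 210), (74, 209), (76, 208), (78, 207), (80, 207), (82, 206), (84, 205), (86, 203), (88, 203), (90, 201), (92, 200), (94, 198), (96, 197), (98, 195)]
```

View pics/crop7.png

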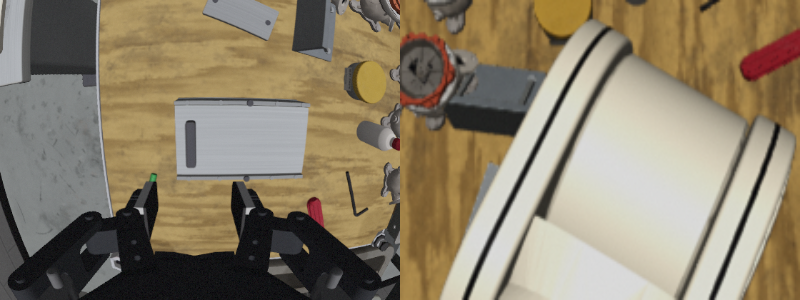

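The gate is shut: its rear edge is at bin x≈85–86 mm, the handle stopped against 30 N, and the bay is covered. Next is the plate. I move to look at it and the rest from closer.

```bash
python3 -m jog '[[[0.04,0.01,-0.02,-2,0,0],[0.04,0.01,-0.02,0,0,0],[0.01,0.01,-0.02,0,0,0],[0,0,0,0,0,0]]]'; python3 - <<'E'
from h import *
st(); c=snap('wrist','w8'); im=c['pixels']
for p in ([.526,-.077,.01],[.62,-.06,0],[.63,-.06,.074]): print(proj(c,p,True))
x,y=[int(v) for v in proj(c,[.58,-.07,0],True)]
x0=max(0,min(x-130,300)); y0=max(0,min(y-100,225)); print(x0,y0)
cv2.imwrite('pics/crop8.png',cv2.resize(im[y0:y0+195,x0:x0+260],None,fx=3,fy=3,interpolation=cv2.INTER_CUBIC)[:,:,::-1])
E
```

```text
clock: 28.88
eef_pos: [0.4934, -0.1604, 0.2399]
tool_rot: [0.705, 0.709, -0.005, -0.009]
ft_force: [-0.3, -0.3, -0.9]
grip_width: 0.05
t28.88 p [ 0.4934 -0.1604  0.2399] x [-0.005  1.     0.006] z [-0.02   0.006 -1.   ] F [-0.3 -0.3 -0.9] w0.0500 j [-0.31  0.29  0.1   1.4  -0.    1.25]
(np.float64(305.7514215827048), np.float64(109.00147712881684))
(np.float64(382.7617963034104), np.float64(99.16720364543161))
(np.float64(414.5936745602987), np.float64(96.68098777391994))
220 5
```

View pics/crop8.png

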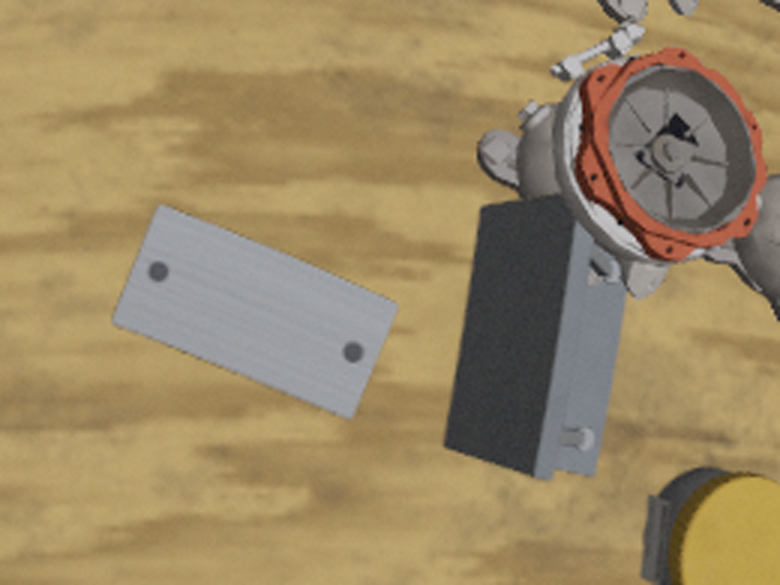

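The crop shows plate corners at (160,206), (397,304), (354,417), (113,323). The rest's face has its foot edge from (482,207) to (444,446) and its top edge from about (568,196) to (534,478). A pump stands behind the rest's left end.

```bash
python3 - <<'E'
from h import *
c=load('w8')
f=lambda x,y,z: onz(c,220+x/3-.33,5+y/3-.33,z,True)[:2]
P=[f(x,y,.01) for x,y in((160,206),(397,304),(354,417),(113,323))]
print(np.round(P,4).tolist(),'sides',[round(np.linalg.norm(P[i]-P[i-1])*1e3) for i in range(4)],'c',np.round(np.mean(P,0),4))
d=(P[1]+P[2]-P[0]-P[3]); print('plate yaw',np.degrees(np.arctan2(d[1],d[0])))
a,b=f(482,207,0),f(444,446,0); print('foot',a,b,np.linalg.norm(a-b),'mid',(a+b)/2,'rest yaw',np.degrees(np.arctan2(-(a-b)[0],(a-b)[1])))
a,b=f(570,196,.074),f(534,478,.074); print('top',a,b,np.linalg.norm(a-b),'mid',(a+b)/2,'yaw',np.degrees(np.arctan2(-(a-b)[0],(a-b)[1])))
E
```

```text
[[0.4887, -0.0362], [0.5796, -0.0713], [0.5638, -0.116], [0.4711, -0.0814]] sides [48, 97, 47, 99] c [ 0.5258 -0.0762]
plate yaw -20.786947914000386
foot [ 0.61650257 -0.02887624] [ 0.6033361  -0.12696101] 0.09896453471982578 mid [ 0.60991934 -0.07791862] rest yaw -7.645432102913111
top [ 0.62425821 -0.03339822] [ 0.61496244 -0.128916  ] 0.09596904408640382 mid [ 0.61961032 -0.08115711] yaw -5.558504502299558
```

```bash
python3 -m jog '[[[0,0,0,0,0,-9.9],[0,0,0,0,0,-9.9],[0,0,0,0,0,-9.9],[0,0,0,0,0,-9.9],[0,0,0,0,0,-9.9],[0,0,0,0,0,-9.9],[0,0,0,0,0,-9.9],[0,0,0,0,0,0]]]' 0.075; python3 - <<'E'
from h import *
st(); go([.554,-.0872,.08],159)
E
```

```text
clock: 29.92
eef_pos: [0.4804, -0.1647, 0.2204]
tool_rot: [0.164, 0.986, 0.003, -0.028]
ft_force: [-0.2, 0.3, 0.2]
grip_width: 0.0749
t29.93 p [ 0.4804 -0.1647  0.2204] x [-0.945  0.323  0.056] z [-0.054  0.015 -0.998] F [-0.2  0.3  0.2] w0.0749 j [-0.33  0.31  0.06  1.38 -0.    0.  ]
d(mm) [-52.3  97.5 137.4]
rotvec deg [-0.2 -3.2  2.1]
```

```bash
python3 -m jog '[[[-0.013,0.033,0.03,0,-3.2,2.1],[-0.02,0.033,0.04,0,0,0],[-0.02,0.033,0.04,0,0,0],[0,0,0,0,0,0]]]'; python3 - <<'E'
from h import *
st(); go([.554,-.0872,.02],159)
E
```

```text
clock: 30.42
eef_pos: [0.5618, -0.0919, 0.1021]
tool_rot: [0.192, 0.981, -0.003, -0.002]
ft_force: [-0.5, -0.4, -0.5]
grip_width: 0.0748
t30.43 p [ 0.5618 -0.0919  0.1021] x [-0.926  0.376  0.004] z [-0.006 -0.005 -1.   ] F [-0.5 -0.4 -0.5] w0.0748 j [-0.16  0.46 -0.02  1.09 -0.01  0.23]
d(mm) [ 8.7  1.9 82.1]
rotvec deg [-0.4 -0.2 -1.1]
```

```bash
python3 -m jog '[[[0.0085,0.002,0.035,-0.4,-0.2,-1.1],[0,0,0,0,0,0]]]'; python3 - <<'E'
from h import *
st(); go([.554,-.0872,-.002],159); snap('wrist','w9')
E
```

```text
clock: 30.68
eef_pos: [0.5529, -0.0882, 0.0661]
tool_rot: [0.185, 0.983, -0.0, -0.001]
ft_force: [-0.1, -1.1, 0.2]
grip_width: 0.0753
t30.68 p [ 0.5529 -0.0882  0.0661] x [-0.932  0.363  0.002] z [-0.002  0.    -1.   ] F [-0.1 -1.1  0.2] w0.0753 j [-0.16  0.48 -0.1   1.   -0.    0.21]
d(mm) [-0.8  1.4 68.1]
rotvec deg [-0.  -0.1 -0.3]
```

View pics/w9.png

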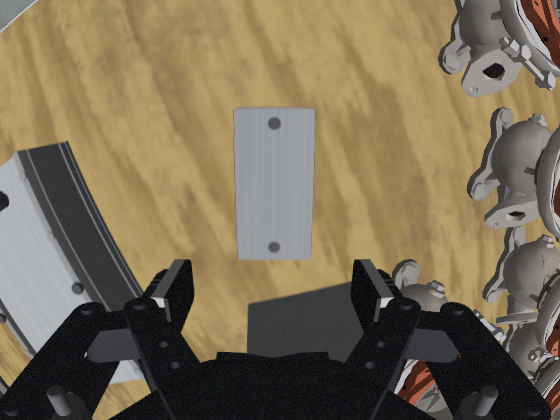

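The wrist view shows the plate squarely in line at (235–314, 108–259), with the rest's face below at (300,320). I check the along-plate grip position numerically.

```bash
python3 - <<'E'
from h import *
c=load('w9'); P=np.array([onz(c,x,y,.01,True)[:2] for x,y in((235,108),(314,108),(311,259),(238,259))])
print(np.round(P,4).tolist(),[round(np.linalg.norm(P[i]-P[i-1])*1e3) for i in range(4)],P.mean(0)); d=P[3]+P[2]-P[0]-P[1]; print(np.degrees(np.arctan2(d[1],d[0])))
print(proj(c,[.5529,-.0882,.01],True))
E
```

```text
[[0.4716, -0.0805], [0.489, -0.0357], [0.5817, -0.0709], [0.5637, -0.117]] [99, 48, 99, 49] [ 0.52651417 -0.07601869]
-21.179004777616584
(np.float64(271.7638783880423), np.float64(230.6274900461971))
```

Good: the plate is unmoved, 29 mm from its centre to the grip. I descend and grip.

```bash
python3 -m jog '[[[-0.0008,0.0015,0.03,0,0,-0.3],[0,0,0.025,0,0,0],[0,0,0,0,0,0]]]'; python3 - <<'E'
from h import *
st(); go([.554,-.0872,-.002],159)
E
```

```text
clock: 31.1
eef_pos: [0.5637, -0.0915, 0.021]
tool_rot: [0.185, 0.983, -0.0, 0.009]
ft_force: [-1.1, 0.1, 0.4]
grip_width: 0.0749
t31.10 p [ 0.5637 -0.0915  0.021 ] x [-0.931  0.364 -0.019] z [ 0.018 -0.004 -1.   ] F [-1.1  0.1  0.4] w0.0749 j [-0.16  0.54 -0.14  0.88 -0.    0.21]
d(mm) [11.1  0.4 22.8]
rotvec deg [ 0.1  1.1 -0.4]
```

```bash
python3 -m jog '[[[0.011,0.0005,0.01,0,1.1,-0.4],[0.001,0,0.008,0,0,0],[0,0,0,0,0,0]]]'; python3 - <<'E'
from h import *
st(); go([.554,-.0872,-.002],159)
E
```

```text
clock: 31.48
eef_pos: [0.5556, -0.0877, 0.0066]
tool_rot: [0.183, 0.983, 0.001, 0.003]
ft_force: [-0.7, -0.2, -0.1]
grip_width: 0.0753
t31.48 p [ 0.5556 -0.0877  0.0066] x [-0.933  0.359 -0.006] z [ 0.007  0.002 -1.   ] F [-0.7 -0.2 -0.1] w0.0753 j [-0.16  0.55 -0.16  0.85  0.    0.21]
d(mm) [ 1.7 -0.1  8.5]
rotvec deg [ 0.2  0.3 -0.1]
```

```bash
python3 -m jog '[[[0.0015,0,0.0085,0,0.3,0],[0,0,0,0,0,0]]]' && python3 -m jog '[[[0,0,0,0,0,0],[0,0,0,0,0,0],[0,0,0,0,0,0],[0,0,0,0,0,0],[0,0,0,0,0,0]]]' 0; python3 - <<'E'
from h import *
st()
E
```

```text
clock: 31.72
eef_pos: [0.5546, -0.0872, -0.0019]
tool_rot: [0.183, 0.983, 0.002, 0.001]
ft_force: [0.5, -0.2, 0.3]
grip_width: 0.075
clock: 32.35
eef_pos: [0.5549, -0.0873, -0.0015]
tool_rot: [0.183, 0.983, 0.002, 0.001]
ft_force: [0.3, -0.4, 0.1]
grip_width: 0.0482
t32.35 p [ 0.5549 -0.0873 -0.0015] x [-0.933  0.359 -0.002] z [ 0.003  0.003 -1.   ] F [ 0.3 -0.4  0.1] w0.0482 j [-0.16  0.56 -0.17  0.84  0.    0.21]
```

```bash
python3 -m jog '[[[0,0,-0.02,0,0,0],[0.005,0,-0.03,0,0,0],[0.02,0,-0.03,0,0,0],[0.02,0,-0.03,0,0,0],[0.01,0,-0.03,0,0,0],[0,0,0,0,0,-7],[0,0,0,0,0,-7],[0,0,0,0,0,0]]]'; python3 - <<'E'
from h import *
st(); go([.52,-.0665,.14],173)
E
```

```text
clock: 33.35
eef_pos: [0.498, -0.0665, 0.1383]
tool_rot: [0.058, 0.998, 0.002, -0.003]
ft_force: [-0.3, 0.2, -3.1]
grip_width: 0.0483
t33.35 p [ 0.498  -0.0665  0.1383] x [-0.993  0.117  0.007] z [-0.006  0.005 -1.   ] F [-0.3  0.2 -3.1] w0.0483 j [-0.14  0.31 -0.15  1.12  0.   -0.02]
d(mm) [-21.9   2.6  -1.8]
rotvec deg [ 0.3 -0.4  0.3]
```

```bash
python3 -m jog '[[[0,0,0,0,-10,0],[0,0,0,0,-10,0],[0,0,0,0,-10,0],[0,0,0,0,-10,0],[0,0,0,0,0,0]]]'; python3 - <<'E'
from h import *
st()
E
```

```text
clock: 33.98
eef_pos: [0.4915, -0.0655, 0.1279]
tool_rot: [0.061, 0.944, -0.016, 0.323]
ft_force: [-0.4, -0.3, -4.0]
grip_width: 0.0482
t33.98 p [ 0.4915 -0.0655  0.1279] x [-0.784  0.106 -0.612] z [ 0.608 -0.07  -0.791] F [-0.4 -0.3 -4. ] w0.0482 j [-0.14 -0.04 -0.88  0.07  0.02 -0.01]
```

```bash
python3 -m jog '[[[-0.026,0,0.021,0,0,0],[-0.026,0,0.021,0,0,0],[0,0,0,0,-8,0],[0,0,0,0,-8,0],[0,0,0,0,0,0]]]'; python3 - <<'E'
from h import *
st(); go([.56,-.0715,.125])
E
```

```text
clock: 34.6
eef_pos: [0.5716, -0.0758, 0.1295]
tool_rot: [0.062, 0.896, -0.022, 0.438]
ft_force: [-0.9, -0.1, -3.9]
grip_width: 0.0476
t34.60 p [ 0.5716 -0.0758  0.1295] x [-0.608  0.091 -0.789] z [ 0.783 -0.094 -0.615] F [-0.9 -0.1 -3.9] w0.0476 j [-0.14  0.16 -0.96 -0.46  0.02  0.01]
d(mm) [11.   2.7 -6.8]
```

```bash
python3 -m jog '[[[0,0,0,0,-9,0],[0,0,0,0,-9,0],[0,0,0,0,-9,0],[0,0,0,0,0,0]]]'; python3 - <<'E'
from h import *
st(); go([.60,-.076,.1])
E
```

```text
clock: 35.1
eef_pos: [0.6233, -0.083, 0.1276]
tool_rot: [0.058, 0.818, -0.031, 0.572]
ft_force: [-1.2, 0.4, -3.8]
grip_width: 0.0481
t35.10 p [ 0.6233 -0.083   0.1276] x [-0.339  0.06  -0.939] z [ 0.932 -0.118 -0.344] F [-1.2  0.4 -3.8] w0.0481 j [-0.14  0.56 -1.07 -1.28  0.01  0.01]
d(mm) [ 34.2   3.4 -13.1]
```

```bash
cat > kin.py <<'E'
from h import *
D="""0.2158 0.4504 0.2305 .24 0 1.34
.4261 -.2655 .1713 .27 -.11 1.18
.4396 -.2662 .1154 .35 -.16 1.07
.4413 -.2557 .0654 .40 -.24 .94
.3984 -.2577 .0597 .32 -.37 .85
.3751 -.2567 .1585 .20 -.25 1.12
.4304 -.4234 .1231 .5 .1 1.16
.4317 -.4127 .0134 .6 -.05 .92
.5689 -.238 .1121 .54 .13 1.16
.5553 -.4104 .1323 .66 .4 1.29
.5561 -.4024 .0125 .75 .24 1.05
.6117 -.3966 .1396 .74 .56 1.36
.6041 -.3906 .016 .81 .37 1.12
.387 -.2536 .1659 .19 -.24 1.12
.4678 -.2554 .1915 .35 .05 1.3
.5549 -.0873 -.0015 .56 -.17 .84
.498 -.0665 .1383 .31 -.15 1.12
.4915 -.0655 .1279 -.04 -.88 .07
.5716 -.0758 .1295 .16 -.96 -.46
.6233 -.083 .1276 .56 -1.07 -1.28"""
D=np.array([[float(v) for v in l.split()] for l in D.split('\n')])
r=np.hypot(D[:,0],D[:,1]); z=D[:,2]
def rows(j2,j3,j4):
    A=[];a=[j2,j2-j3,j2-j3+j4]
    return np.array([[1,0]+sum([[np.cos(t),np.sin(t)] for t in a],[]),[0,1]+sum([[-np.sin(t),np.cos(t)] for t in a],[])])
M=np.vstack([rows(*d[3:]) @ np.eye(8)[:, :] for d in D]); # unknown: c(2), v1..v3 (u,w): r=u c + w s ; z=-u s + w c
A=[];B=[]
for d,rr,zz in zip(D,r,z):
    a=[d[3],d[3]-d[4],d[3]-d[4]+d[5]]
    A.append([1,0]+sum([[np.cos(t),np.sin(t)] for t in a],[]));B.append(rr)
    A.append([0,1]+sum([[-np.sin(t),np.cos(t)] for t in a],[]));B.append(zz)
A=np.array(A);B=np.array(B)
X=np.linalg.solve(A.T@A+1e-6*np.eye(8),A.T@B)
def fk(j):
    a=[j[0],j[0]-j[1],j[0]-j[1]+j[2]]
    return np.array([X[0]+sum(X[2+2*i]*np.cos(t)+X[3+2*i]*np.sin(t) for i,t in enumerate(a)),X[1]+sum(-X[2+2*i]*np.sin(t)+X[3+2*i]*np.cos(t) for i,t in enumerate(a)),a[2]])
E
python3 - <<'E'
from kin import *
from scipy.optimize import least_squares as ls
print(np.round(X,3),'rms',np.sqrt(np.mean((A@X-B)**2)))
for p in (80,75,70,65,60,55,50,40):
  for rr,zz in((.60,.10),(.63,.0775),(.62,.07),(.58,.06)):
    t=np.array([rr,zz,np.radians(90-p)])
    best=min((ls(lambda j:(fk(j)-t)*[1,1,.3],x0,bounds=([-1.05,-1.09,-1.99],[1.87,1.28,2.15])) for x0 in([.5,-.9,-1.],[1.2,0,-1.],[1.,1.,0.])),key=lambda s:s.cost)
    print(p,rr,zz,np.round(best.x,2),np.round((fk(best.x)-t)*[1000,1000,57.3],1))
E
```

```text
[0.002 0.236 0.001 0.491 0.389 0.011 0.401 0.001] rms 0.0012599738217605237
80 0.6 0.1 [ 1.04 -1.09 -1.98] [25.4 -9.8 -1.5]
80 0.63 0.0775 [ 1.04 -1.07 -1.94] [ 0. -0. -0.]
80 0.62 0.07 [ 1.08 -1.09 -1.99] [0.5 0.3 0.2]
80 0.58 0.06 [ 1.1  -1.09 -1.99] [35.6 -6.2  1.7]
75 0.6 0.1 [ 0.79 -1.09 -1.6 ] [28.6 -3.3  1.2]
75 0.63 0.0775 [ 0.9  -1.08 -1.72] [0. 0. 0.]
75 0.62 0.07 [ 0.94 -1.09 -1.77] [ 3.9 -1.1 -0. ]
75 0.58 0.06 [ 1.1  -1.09 -1.97] [ 33.6 -15.4  -1.9]
70 0.6 0.1 [ 0.62 -1.09 -1.33] [17.1  1.   1.8]
70 0.63 0.0775 [ 0.76 -1.07 -1.47] [0. 0. 0.]
70 0.62 0.07 [ 0.8  -1.09 -1.54] [ 0.2 -0.   0. ]
70 0.58 0.06 [ 0.79 -1.09 -1.49] [34.4 -3.9  2.4]
65 0.6 0.1 [ 0.52 -1.09 -1.16] [4.  0.6 0.6]
65 0.63 0.0775 [ 0.62 -1.03 -1.22] [-0.  0.  0.]
65 0.62 0.07 [ 0.66 -1.06 -1.28] [-0.  0.  0.]
65 0.58 0.06 [ 0.63 -1.09 -1.24] [20.4  0.9  2.6]
60 0.6 0.1 [ 0.42 -1.05 -0.94] [0. 0. 0.]
60 0.63 0.0775 [ 0.51 -0.99 -0.97] [0. 0. 0.]
60 0.62 0.07 [ 0.54 -1.01 -1.02] [-0.  0.  0.]
60 0.58 0.06 [ 0.54 -1.09 -1.09] [6.7 0.9 1.1]
55 0.6 0.1 [ 0.32 -0.98 -0.69] [-0.  0.  0.]
55 0.63 0.0775 [ 0.42 -0.92 -0.74] [-0.  0.  0.]
55 0.62 0.07 [ 0.44 -0.95 -0.78] [-0.  0.  0.]
55 0.58 0.06 [ 0.46 -1.06 -0.9 ] [0. 0. 0.]
50 0.6 0.1 [ 0.26 -0.9  -0.47] [-0.  0. -0.]
50 0.63 0.0775 [ 0.36 -0.85 -0.52] [-0. -0. -0.]
50 0.62 0.07 [ 0.37 -0.88 -0.56] [-0.  0.  0.]
50 0.58 0.06 [ 0.37 -0.99 -0.66] [0. 0. 0.]
40 0.6 0.1 [ 0.21 -0.73 -0.07] [-0. -0. -0.]
40 0.63 0.0775 [ 0.31 -0.69 -0.12] [-0.  0. -0.]
40 0.62 0.07 [ 0.31 -0.72 -0.15] [-0.  0. -0.]
40 0.58 0.06 [ 0.28 -0.83 -0.23] [-0. -0. -0.]
```

```bash
python3 -m jog '[[[0.021,0,0.008,0,0,0],[0,0,0,0,0,0]]]'; python3 - <<'E'
from h import *
st(); go([.6215,-.0795,.084])
E
```

```text
clock: 35.35
eef_pos: [0.6277, -0.0832, 0.1039]
tool_rot: [0.059, 0.819, -0.031, 0.57]
ft_force: [0.7, -0.6, -2.0]
grip_width: 0.0483
t35.35 p [ 0.6277 -0.0832  0.1039] x [-0.344  0.061 -0.937] z [ 0.93  -0.118 -0.349] F [ 0.7 -0.6 -2. ] w0.0483 j [-0.14  0.65 -1.06 -1.35  0.01  0.01]
d(mm) [21.   2.5  0.7]
```

```bash
python3 -m jog '[[[0.019,0.0025,-0.001,0,0,0],[0,0,0,0,0,0]]]'; python3 - <<'E'
from h import *
st(); go([.6225,-.0795,.0815])
c=snap('side','s10'); im=c['pixels']
u,v=[int(x) for x in proj(c,[.6,-.08,.05])]; print(u,v)
cv2.imwrite('pics/crop10.png',cv2.resize(im[v-80:v+70,u-100:u+100],None,fx=4,fy=4,interpolation=cv2.INTER_CUBIC)[:,:,::-1])
E
```

```text
clock: 35.6
eef_pos: [0.6245, -0.08, 0.0919]
tool_rot: [0.059, 0.817, -0.031, 0.572]
ft_force: [-0.6, -0.4, -3.6]
grip_width: 0.0478
t35.60 p [ 0.6245 -0.08    0.0919] x [-0.338  0.061 -0.939] z [ 0.932 -0.118 -0.343] F [-0.6 -0.4 -3.6] w0.0478 j [-0.13  0.71 -1.07 -1.43  0.    0.02]
d(mm) [10.5  0.1  1.6]
277 166
```

View pics/crop10.png

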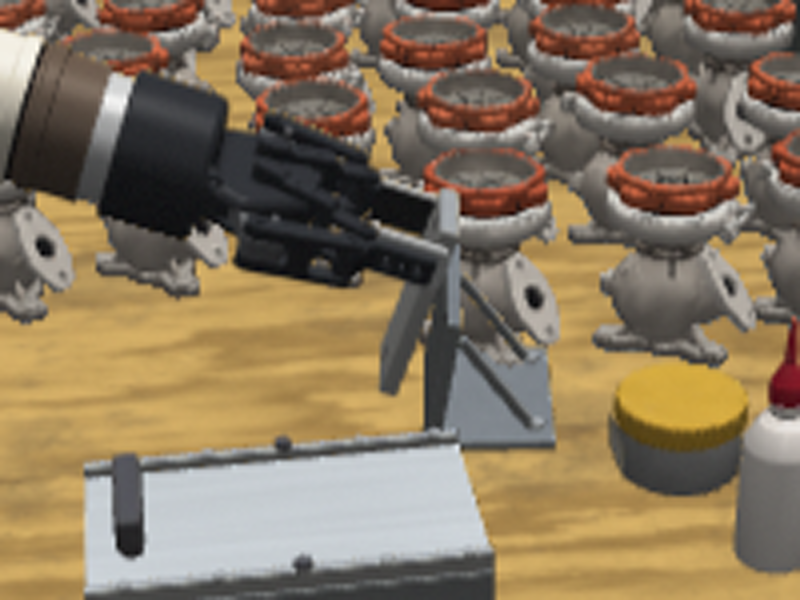

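The side view shows the plate held at ~20° from vertical just in front of the rest face at (440,300), with a gap at the foot. I pitch it further, then lower.

```bash
python3 -m jog '[[[0,0,0,0,-4,0],[0,0,0,0,-4,0],[0,0,0,0,0,0]]]'; python3 - <<'E'
from h import *
st(); go([.6245,-.0798,.0785])
E
```

```text
clock: 36.02
eef_pos: [0.6295, -0.081, 0.1023]
tool_rot: [0.056, 0.77, -0.036, 0.635]
ft_force: [-6.5, 0.8, -5.5]
grip_width: 0.048
t36.02 p [ 0.6295 -0.081   0.1023] x [-0.187  0.042 -0.982] z [ 0.974 -0.126 -0.191] F [-6.5  0.8 -5.5] w0.0480 j [-0.13  0.92 -1.08 -1.81 -0.    0.02]
d(mm) [24.4  0.1 -0.5]
```

```bash
python3 -m jog '[[[0.008,0,-0.002,0,0,0],[0.008,0,0,0,0,0],[0,0,0,0,0,0]]]'; python3 - <<'E'
from h import *
st(); go([.6245,-.0798,.0785])
E
```

```text
clock: 36.4
eef_pos: [0.6268, -0.0806, 0.0908]
tool_rot: [0.056, 0.768, -0.036, 0.637]
ft_force: [-1.5, -0.1, -4.2]
grip_width: 0.048
t36.40 p [ 0.6268 -0.0806  0.0908] x [-0.181  0.041 -0.983] z [ 0.975 -0.127 -0.185] F [-1.5 -0.1 -4.2] w0.0480 j [-0.13  0.98 -1.08 -1.87 -0.    0.02]
d(mm) [12.5  0.2 -0.1]
```

```bash
python3 -m jog '[[[0.008,0,0,0,0,0],[0.004,0,0,0,0,0],[0,0,0,0,0,0]]]'; python3 - <<'E'
from h import *
st(); go([.6245,-.0798,.0785])
E
```

```text
clock: 36.78
eef_pos: [0.6253, -0.0802, 0.0833]
tool_rot: [0.056, 0.765, -0.036, 0.641]
ft_force: [-1.8, 0.4, -3.1]
grip_width: 0.048
t36.77 p [ 0.6253 -0.0802  0.0833] x [-0.172  0.04  -0.984] z [ 0.976 -0.127 -0.176] F [-1.8  0.4 -3.1] w0.0480 j [-0.13  1.03 -1.07 -1.92 -0.    0.02]
d(mm) [4.9 0.2 0. ]
```

```bash
python3 -m jog '[[[0.005,0,0,0,0,0],[0,0,0,0,0,0]]]';python3 -m jog '[[[0.003,0,0,0,0,0],[0,0,0,0,0,0]]]'; python3 - <<'E'
from h import *
st(); go([.6245,-.0798,.0785])
c=snap('side','s11'); im=c['pixels']
cv2.imwrite('pics/crop11.png',cv2.resize(im[100:220,210:360],None,fx=5,fy=5,interpolation=cv2.INTER_CUBIC)[:,:,::-1])
E
```

```text
clock: 37.02
eef_pos: [0.6246, -0.08, 0.0793]
tool_rot: [0.056, 0.764, -0.036, 0.642]
ft_force: [-2.0, 0.0, -3.6]
grip_width: 0.0482
clock: 37.28
eef_pos: [0.6245, -0.0799, 0.0789]
tool_rot: [0.056, 0.762, -0.036, 0.644]
ft_force: [-3.4, 0.4, -2.3]
grip_width: 0.0481
t37.27 p [ 0.6245 -0.0799  0.0789] x [-0.164  0.039 -0.986] z [ 0.978 -0.127 -0.167] F [-3.4  0.4 -2.3] w0.0481 j [-0.13  1.06 -1.07 -1.96 -0.    0.02]
d(mm) [0.4 0.1 0. ]
```

View pics/crop11.png

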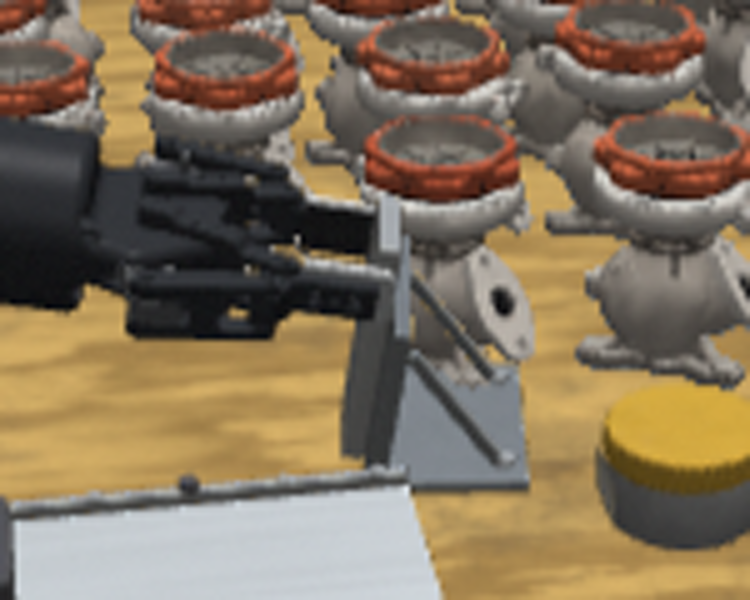

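The side view shows the plate parallel to the face with its lower edge down at (350,460); downward motion stalled, so it is on the worktop. I release slightly and slide up along the plate.

```bash
python3 -m jog '[[[0,0,0,0,0,0],[0,0,0,0,0,0],[0,0,0,0,0,0]]]' 0.062; python3 - <<'E'
from h import *
st()
c=snap('side','s12'); im=c['pixels']
cv2.imwrite('pics/crop12.png',cv2.resize(im[100:220,210:360],None,fx=5,fy=5,interpolation=cv2.INTER_CUBIC)[:,:,::-1])
a=load('s11')['pixels'].astype(int); d=np.abs(a-im).max(2); d=d[100:220,250:300]; print('changed px',(d>40).sum(), np.argwhere(d>40).mean(0))
# ring clearance: pump ring at left of rest, from w8
w=load('w8'); 
for zz in(.09,.11): print(zz,[np.round(onz(w,220+x/3,5+y/3,zz,True)[:2],3).tolist() for x,y in((580,180),(610,240),(670,260))])
E
```

```text
clock: 37.7
eef_pos: [0.6253, -0.0807, 0.0797]
tool_rot: [0.056, 0.761, -0.037, 0.645]
ft_force: [-1.9, -0.3, -1.0]
grip_width: 0.0623
t37.70 p [ 0.6253 -0.0807  0.0797] x [-0.161  0.038 -0.986] z [ 0.978 -0.129 -0.165] F [-1.9 -0.3 -1. ] w0.0623 j [-0.13  1.05 -1.07 -1.96 -0.    0.02]
changed px 284 [50.95422535 21.28169014]
0.09 [[0.621, -0.031], [0.632, -0.049], [0.654, -0.053]]
0.11 [[0.613, -0.035], [0.623, -0.052], [0.644, -0.055]]
```

View pics/crop12.png

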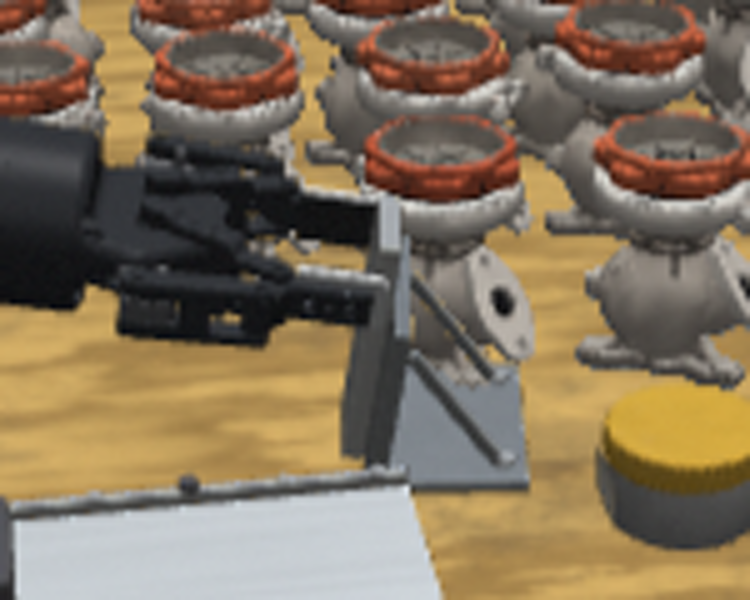

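```bash
python3 - <<'E'
from h import *
a,b=load('w8'),load('s12')
def tri(u1,u2,f1=True):
    o1,d1=ray(a,*u1,f1);o2,d2=ray(b,*u2); A=np.c_[d1,-d2]; s=np.linalg.lstsq(A,o2-o1,rcond=None)[0]; p,q=o1+s[0]*d1,o2+s[1]*d2; return np.round((p+q)/2,3),round(np.linalg.norm(p-q),4)
# ring centre: w8 crop (670,155) -> px ; side ring opening centre crop (440,150)
print('ring centre',tri((220+670/3,5+155/3),(210+440/5,100+145/5)))
# ring near rim point (toward -y): w8 (675,255); side lowest front (445,195)
print('ring front',tri((220+675/3,5+258/3),(210+445/5,100+190/5)))
E
```

```text
ring centre (array([ 0.65 , -0.02 ,  0.102]), np.float64(0.0043))
ring front (array([ 0.65 , -0.053,  0.099]), np.float64(0.0025))
```

The plate stands on its own against the face with the fingers just open. A pump rim (centre about (0.65,-0.02,0.10)) is near the left finger, so I back out by un-pitching first instead of going straight up.

```bash
python3 -m jog '[[[0,0,0,0,6,0],[0,0,0,0,6,0],[0,0,0,0,0,0]]]'; python3 - <<'E'
from h import *
st(); go([.61,-.078,.085])
E
```

```text
clock: 38.12
eef_pos: [0.6238, -0.0813, 0.0722]
tool_rot: [0.061, 0.826, -0.031, 0.559]
ft_force: [-1.8, -1.5, 0.0]
grip_width: 0.062
t38.12 p [ 0.6238 -0.0813  0.0722] x [-0.367  0.065 -0.928] z [ 0.92  -0.12  -0.373] F [-1.8 -1.5  0. ] w0.0620 j [-0.13  0.73 -1.06 -1.41  0.    0.02]
d(mm) [ -6.6   1.6 -17.9]
```

```bash
python3 -m jog '[[[-0.002,0.001,-0.003,0,5,0],[-0.002,0,-0.008,0,4,0],[-0.002,0,-0.01,0,0,0],[-0.002,0,-0.01,0,0,0],[0,0,0,0,0,0]]]'; python3 - <<'E'
from h import *
st(); 
E
```

```text
clock: 38.75
eef_pos: [0.6009, -0.0765, 0.0927]
tool_rot: [0.062, 0.867, -0.026, 0.494]
ft_force: [0.6, -0.2, -0.2]
grip_width: 0.0622
t38.75 p [ 0.6009 -0.0765  0.0927] x [-0.504  0.083 -0.86 ] z [ 0.854 -0.106 -0.51 ] F [ 0.6 -0.2 -0.2] w0.0622 j [-0.13  0.44 -1.03 -0.93  0.    0.02]
```

```bash
python3 -m jog '[[[0,0,-0.02,0,3,0],[0,0,-0.03,0,5,0],[0,0,-0.04,0,8,0],[-0.02,0,-0.04,0,8,0],[-0.03,0,-0.04,0,8,0],[0,0,0,0,0,0]]]'; python3 - <<'E'
from h import *
st(); s=snap('side','s13'); t=snap('top','top13')
b=t['pixels'][140:315,150:390]; a=s['pixels'][90:315,130:430]
cv2.imwrite('pics/crop13.png',np.hstack([cv2.resize(a,(400,300)),cv2.resize(b,(400,300))])[:,:,::-1])
E
```

```text
clock: 39.5
eef_pos: [0.5356, -0.0694, 0.1832]
tool_rot: [0.066, 0.951, -0.012, 0.302]
ft_force: [0.2, -1.3, 0.1]
grip_width: 0.0622
t39.50 p [ 0.5356 -0.0694  0.1832] x [-0.809  0.118 -0.576] z [ 0.573 -0.063 -0.817] F [ 0.2 -1.3  0.1] w0.0622 j [-0.14 -0.04 -0.65  0.34  0.02  0.01]
```

View pics/crop13.png

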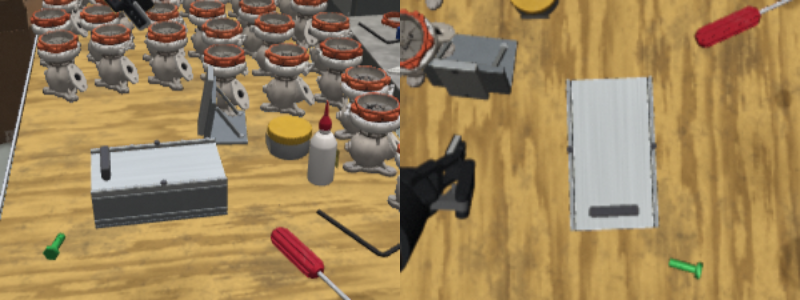

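Side view: the plate stands against the rest at (210,115) and the gate is shut. The decoy, tub, bottle and tools are in place and no grey bolts lie on the bench. One last close check after letting time pass.

```bash
python3 -m jog '[[[0,0,-0.03,0,0,0],[0,0,-0.03,0,0,0],[0,0,0,0,0,0],[0,0,0,0,0,0],[0,0,0,0,0,0],[0,0,0,0,0,0],[0,0,0,0,0,0],[0,0,0,0,0,0],[0,0,0,0,0,0],[0,0,0,0,0,0]]]'; python3 - <<'E'
from h import *
s=snap('side','s14'); t=snap('top','top14'); p=load('s13')
print('plate region change',np.abs(s['pixels'][130:200,275:325].astype(int)-p['pixels'][130:200,275:325]).max(2).mean())
O=np.array([.526,-.254]);u=np.array([.9998,.0185]);v=np.array([-u[1],u[0]])
g=cv2.cvtColor(t['pixels'],cv2.COLOR_RGB2GRAY)
print([(x,int(np.mean([g[int(round(q[1])),int(round(q[0]))] for y in range(-38,39,3) for q in [proj(t,[*(O+u*x/1e3+v*y/1e3),.053])]]))) for x in range(72,96,2)])
hb=[q for y in range(-20,21,4) for q in [proj(t,[*(O+u*-.066+v*y/1e3),.076])]]; print('handle at home dark?',[int(g[int(round(q[1])),int(round(q[0]))]) for q in hb])
a=s['pixels'][130:205,265:365]; b=t['pixels'][150:225,155:255]
cv2.imwrite('pics/crop14.png',np.hstack([cv2.resize(x,(400,300),interpolation=cv2.INTER_CUBIC) for x in(a,b)])[:,:,::-1])
E
```

```text
clock: 40.85
eef_pos: [0.4913, -0.0641, 0.2108]
tool_rot: [0.066, 0.955, -0.011, 0.288]
ft_force: [-0.2, -0.0, -0.1]
grip_width: 0.0621
plate region change 1.300857142857143
[(72, 195), (74, 196), (76, 196), (78, 196), (80, 196), (82, 197), (84, 193), (86, 164), (88, 151), (90, 151), (92, 151), (94, 151)]
handle at home dark? [69, 69, 69, 71, 71, 71, 70, 69, 71, 72, 71]
```

View pics/crop14.png

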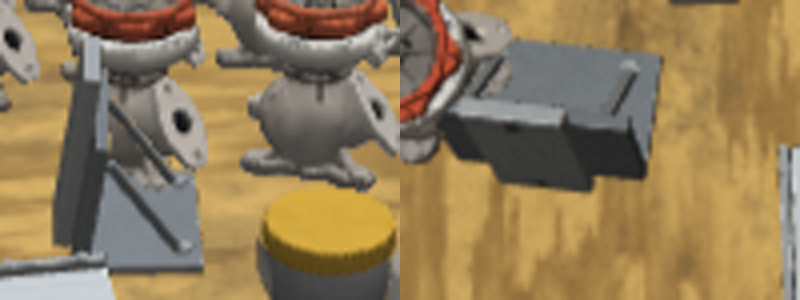

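The plate stands flush against the face at (90,150), unmoved for over a second. The gate's rear edge is at bin x≈86 mm and the handle is at home. I hand the job in.

```bash
python3 -c "
from workcell import bot
print(bot.job_done())"
```

```text
the job is handed in; nothing more can be done
None
```

The job is handed in at about 41 s, and no check failed or disagreed.

- **Gate to the mark:** I pulled it by its handle until its rear edge was at bin x≈5 mm, level with the pins in two camera views. The front bay stayed covered.
- **Bolts:** I found three grey bolts and put all three in the rear bay. They lay low in it and no grey bolts were left on the bench in the views I had. The picture was too coarse to count them one by one, so three in the bay rests on each grip holding and none being left outside. The green look-alike was not touched.
- **Gate shut:** I pushed it home until it stopped against about 30 N. The last top view put its rear edge at bin x≈86 mm and the handle at its home position.
- **Flag plate:** After the gate was shut, I stood it on its short edge against the rest. It lay flush with the face and was essentially unchanged over more than a second with the arm clear.

The oil bottle, grease tub and tools looked undisturbed in the last overview picture. A pump rim stood close to the left finger at the rest, so I backed the gripper out by tilting it. No contact force showed there.

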